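Reset the fettling bench: clear the rest ring, slide the pot over, rack the rubbing blocks

ROBOT

A 7-joint arm with a two-finger parallel gripper is mounted at the origin on the work surface. World frame = base frame: x ahead of the robot, y to its left, z up, the work surface at z = 0. Lengths are in m, angles in degrees, forces in N, time in s.
With the tool pointing down it reaches from about 0.375 to 0.925 m from the base axis. Payload 3.1 kg.
Tool frame: the origin (TCP) lies on the mounting face of the last link; the fingertips stand 173 mm ahead of it and the grasp point (between the pads) lies 155 mm ahead of it; z points along the fingers, x is the direction in which the jaws open and shut, and the axes are right-handed (so a half turn about z gives the same grasp; the last joint's range is limited). The gripper opens to 85 mm and grips with 20 to 120 N. Pads are 22 mm wide; open, the fingers measure 114 mm over their backs; the gripper's body (76 mm by 85 mm) begins 54 mm behind the grasp point. The pads swing forward as they close: fully open they stand 13 mm farther back than shut.
Start: joints at [-72.181, 21.939, 2.515, 91.553, -1.026, 66.532, -2.859], TCP at [0.258, 0.596, 0.405] pointing down, gripper open.
Joint ranges: [-149.38, 149.38], [-23.57, 123.04], [-84.95, 90], [0, 143.3], [-89.99, 269.99], [3.08, 112.72], [-163.45, 163.45]. Speed limits (degrees/s): [159.86, 159.86, 180, 180, 180, 180, 180].

INTERFACE

Orientations are given as a 3x3 rotation matrix whose columns are the frame's x, y, z axes.
In Python, from station import robot, optics gives the robot as it stands.
- The arm moves only by the shell command python3 -m pendant 'ROWS' [OPENING]. ROWS is JSON, a list of rows, each an object with "slide": the shift along the tool's x, y, z in m, a list of three; "turn": the turn, a rotation vector about the tool's x, y, z in rad, a list of three. In form: [{"slide": [tx, ty, tz], "turn": [wx, wy, wz]}, ...]. A call has 1 to 20 rows; each row is the pose to reach, as a shift and turn from the pose measured when the call began, along the tool's axes at that moment; what a row does not reach only later rows make up. A row lasts 1/12 s, in which the tool goes at most 41.7 mm and 7.16 degrees, less where a joint would pass 70% of its speed; a pose out of reach is approached as far as the arm can. A call with a gripper value outside its range is refused whole. OPENING is the opening in per cent of the stroke, from 0 (shut) to 100 (fully open), set as the call begins (- or left out, the last holds). The fingers move at their own pace and stop on an object; the grip force is fixed at half the most. Time passes only in rows, so rows that repeat a pose let the fingers close. It gives the time, the measured TCP pose, the force and the opening at its end, in the units of the state.
- robot.observe(): the state, without advancing time (a new reading comes with each control period).
- optics.get_image(name): name is "side" or "top" or "wrist"; returns the picture (384x512x3 uint8, red, green, blue); there is no depth.
- optics.get_calibration(name): a dict with "fx", "fy", "cx", "cy" (pixels), "T" (4x4, takes a point from camera to world coordinates). Camera axes: x right, y down, z forward; pixel columns grow to the right and rows downward; lengths in m; the calibration is good to about 2 mm. A picture is of the moment at which its call begins: read the wrist's pose just before it. get_calibration takes no time and is no camera call; for the wrist camera it gives the pose at the moment of the call.
- robot.sign_off(): hands the job in, once; it reports no verdict.
The state is a dict: "time_s": time; "joint_pos": joint angles; "qd": joint speeds; "tau": joint torques, N m; "position": TCP position; "ee_rot": TCP orientation; "ft_force": force on the tool from outside, world axes, zero at the start; "torque": the same for the moment, N m; "finger_gap": finger opening in m.
Only numpy, scipy, OpenCV 4.12 (cv2) and the standard library are available. Lean on these libraries where they do the work, as an engineer would, in place of code of your own. Each camera call takes 0.05 s, during which the arm holds its last target.

TASK

Reset the casting-dressing bench for the next shift: first put every metal offcut from in and around the white ring on the warming plate into the grey scrap bin. Only when all of them are in the bin, slide the lidded pot along the plate, without lifting or tipping it, from the dark heating disc until it stands inside the white ring. Also, at any time, put all the hand rubbing blocks handle up on the low shelf in one neat row: side by side with less than half a block's width between neighbours, their length running front to back, square to the shelf and centred over its depth; leave the cup wheel, wire brush and cone stone near the blocks where they are.

Things in the scene. Friction and masses are not known exactly. Their poses are not given: they have to be found in the camera images.
- plate: fixed dark steel warming plate, 200 (its x, away from the robot) x 420 (its y) x 12 thick, flat and level, no rim; origin at the centre of its underside, so its top is 12 above the origin
- heat_disc: heating position: a black disc 176 across painted on the plate, 100 to one side of the plate centre; origin at its centre on the plate top (may be the left or the right position)
- rest_ring: rest position: a white painted ring, 164 inside and 176 outside diameter, 200 from the heating disc; origin at its centre on the plate top; flush, no obstacle
- pot: lidded round aluminium pot (lid fixed on), 130 diameter, lid top 60 above the origin, two loop lugs at its +x and -x sides reaching 88 from the axis (34 to 46 high above the origin); round black lid knob on the axis, 32 diameter, from 68 to 92 above the origin; 0.8 kg or so; origin at the centre of its underside, z up
- offcut1: cast aluminium offcut, a stepped stub 80 long (x) x 36 wide (y) x 30 high (z); its thicker part, towards -x, is 62% of the length and full width and height, the rest is 78% as wide and 80% as high, flush at the bottom; origin at the middle of the outline box; lies on the plate in or near the white ring; may be absent
- offcut2: cast aluminium offcut, a stepped stub 66 long (x) x 40 wide (y) x 34 high (z); its thicker part, towards -x, is 62% of the length and full width and height, the rest is 78% as wide and 80% as high, flush at the bottom; origin at the middle of the outline box; lies on the plate in or near the white ring; may be absent
- offcut3: cast aluminium offcut, a stepped stub 76 long (x) x 32 wide (y) x 32 high (z); its thicker part, towards -x, is 62% of the length and full width and height, the rest is 78% as wide and 80% as high, flush at the bottom; origin at the middle of the outline box; lies on the plate in or near the white ring; may be absent
- offcut4: cast aluminium offcut, a stepped stub 62 long (x) x 34 wide (y) x 28 high (z); its thicker part, towards -x, is 62% of the length and full width and height, the rest is 78% as wide and 80% as high, flush at the bottom; origin at the middle of the outline box; lies on the plate in or near the white ring; may be absent
- offcut5: cast aluminium offcut, a stepped stub 60 long (x) x 30 wide (y) x 28 high (z); its thicker part, towards -x, is 62% of the length and full width and height, the rest is 78% as wide and 80% as high, flush at the bottom; origin at the middle of the outline box; lies on the plate in or near the white ring; may be absent
- bin: fixed open-topped grey scrap bin, 230 (x) x 190 (y) x 85 high outside, walls and floor 5; origin at the centre of its underside
- shelf: fixed low grey riser shelf, board 140 deep (its x, front to back) x 280 wide (its y), top surface 50 above the origin, no rim; origin at bench level under its centre
- block1: hand rubbing block: grey abrasive base 110 long (x) x 60 wide (y) x 22 high, with a wooden ridge handle along its middle 90 long (x) x 24 wide (y), from 22 to 58 above the origin; origin at the centre of its underside; about 0.4 kg; may be absent
- block2: hand rubbing block: grey abrasive base 110 long (x) x 60 wide (y) x 22 high, with a wooden ridge handle along its middle 90 long (x) x 24 wide (y), from 22 to 58 above the origin; origin at the centre of its underside; about 0.4 kg; may be absent
- block3: hand rubbing block: grey abrasive base 110 long (x) x 60 wide (y) x 22 high, with a wooden ridge handle along its middle 90 long (x) x 24 wide (y), from 22 to 58 above the origin; origin at the centre of its underside; about 0.4 kg; may be absent
- cup_wheel: bystander: dark cup wheel 80 diameter, 42 high, standing among the blocks; origin at the centre of its underside
- wire_cup: bystander: round brass-coloured wire cup brush 64 diameter, 55 high, near the robot on the left; origin at the centre of its underside
- cone_stone: bystander: brown cone stone 60 diameter, 75 high, near the robot on the right; origin at the centre of its underside
Mind the look-alikes: they are no part of the job. What is shaped like the block2 but pink or yellow is not meant.

How it is judged (in metres and radians):
On the way, in this order (a step that is already met when the one before it is completed fails the run):
1. all the offcuts are in the scrap bin (x of offcut1 in the frame of bin between -0.115 and 0.115 m and y of offcut1 in the frame of bin between -0.095 and 0.095 m and z of each of offcut1, offcut2, offcut3, offcut4, offcut5 in the frame of bin below 0.085 m and x of offcut2 in the frame of bin between -0.115 and 0.115 m and y of offcut2 in the frame of bin between -0.095 and 0.095 m and x of offcut3 in the frame of bin between -0.115 and 0.115 m and y of offcut3 in the frame of bin between -0.095 and 0.095 m and x of offcut4 in the frame of bin between -0.115 and 0.115 m and y of offcut4 in the frame of bin between -0.095 and 0.095 m and x of offcut5 in the frame of bin between -0.115 and 0.115 m and y of offcut5 in the frame of bin between -0.095 and 0.095 m), for 0.2 s.
2. the pot has been slid inside the white ring (horizontal distance between pot and rest_ring below 0.022 m and linear speed of pot below 0.02 m/s), for 0.2 s.
At the end, for the whole second after the job is handed in: Offcuts in the bin; pot within 22 mm of the ring centre; blocks flat on the shelf, within 22 mm of mid-depth and 125 mm of mid-width, length within 0.2 rad of front-to-back, each centre under 100 mm from another block's; all at rest, bystanders moved under 50 mm (all of step 1 and all of step 2 and linear speed of each of offcut1, offcut2, offcut3, offcut4, offcut5 below 0.03 m/s and x of block1 in the frame of shelf between -0.022 and 0.022 m and y of block1 in the frame of shelf between -0.125 and 0.125 m and z of block1 in the frame of shelf between 0.04 and 0.06 m and angle between the x axis of each of block1, block2, block3 and the x axis of shelf, either way round below 0.2 rad and angle between each of block1, block2, block3's own z axis and vertical below 0.12 rad and linear speed of each of block1, block2, block3 below 0.02 m/s and (horizontal distance between block1 and block2 below 0.1 m or horizontal distance between block1 and block3 below 0.1 m) and x of block2 in the frame of shelf between -0.022 and 0.022 m and y of block2 in the frame of shelf between -0.125 and 0.125 m and z of block2 in the frame of shelf between 0.04 and 0.06 m and (horizontal distance between block2 and block1 below 0.1 m or horizontal distance between block2 and block3 below 0.1 m) and x of block3 in the frame of shelf between -0.022 and 0.022 m and y of block3 in the frame of shelf between -0.125 and 0.125 m and z of block3 in the frame of shelf between 0.04 and 0.06 m and (horizontal distance between block3 and block1 below 0.1 m or horizontal distance between block3 and block2 below 0.1 m)); the robot touches nothing.
It fails at once if the pot is lifted off the plate (more than 10 mm) (z of pot in the frame of plate above 0.022 m).
It fails at once if the pot is tipped (angle between pot's own z axis and vertical above 0.3 rad).
It fails at once if the cup wheel, wire brush or cone stone is displaced by more than 50 mm (distance of any of cup_wheel, wire_cup, cone_stone from where it was at the start of the episode above 0.05 m).
Of offcut1, offcut2, offcut3, offcut4, offcut5 only 4 to 5 are there at a start; the rules pass over those that are not, and their reading is None.
Of block1, block2, block3 only 2 to 3 are there at a start; the rules pass over those that are not, and their reading is None.
At some moment in a run one of offcut1, offcut2, offcut3, offcut4, offcut5, block1, block2, block3, pot may be knocked a few centimetres aside while the robot is not near it.
Once in a run the grip may slacken for a moment while it holds something.
It also fails if it takes over 205 s, if anything falls off the work surface, if the arm or the gripper's body presses on something with over 40 N, if the wrist force passes 120 N, or if a joint passes its speed limit or range.

## Working session

There is one attempt and no reset: what is moved stays moved. The work goes in short steps, Python scripts to look and compute and a shell command to move; the robot and the scene stay as the last step left them, time stands still between calls to the robot, and variables do not carry over. Pictures are saved under pics/ and viewed, and the job is handed in when it is done.

```bash
ls; mkdir -p pics
python3 - <<'E'
from station import robot, optics
import cv2
s=robot.observe(); print({k:s[k] for k in ('time_s','position','ee_rot','ft_force','finger_gap')})
for n in ('top','side','wrist'):
    c=optics.get_calibration(n); print(n,c)
    cv2.imwrite(f'pics/a_{n}.png',optics.get_image(n)[:,:,::-1])
E
```

```text
pics
{'time_s': 0.0, 'position': array([0.25816598, 0.59597596, 0.40326374]), 'ee_rot': array([[ 3.97442887e-01,  9.17626452e-01, -9.20362617e-04],
       [ 9.17622995e-01, -3.97443921e-01, -2.52359831e-03],
       [-2.68151309e-03,  1.58440295e-04, -9.99996392e-01]]), 'ft_force': array([ 1.13734033,  0.59207219, -0.3136198 ]), 'finger_gap': 0.08525843978632586}
top {'fx': 367.49946991472314, 'fy': 367.49946991472314, 'cx': 250.8391668745081, 'cy': 190.70195362164256, 'T': array([[ 0.01184286, -0.99844447,  0.05448286,  0.42843751],
       [-0.99992329, -0.01202283, -0.00297673, -0.11645868],
       [ 0.00362713, -0.05444343, -0.99851027,  1.13491551],
       [ 0.        ,  0.        ,  0.        ,  1.        ]])}
side {'fx': 376.2793527716725, 'fy': 376.2793527716725, 'cx': 255.98072308899003, 'cy': 197.1671775706438, 'T': array([[ 0.81568499, -0.30412889,  0.49210122, -0.18848114],
       [-0.57835905, -0.44725302,  0.68225036, -1.09649831],
       [ 0.01260171, -0.84111257, -0.54071327,  0.8179437 ],
       [ 0.        ,  0.        ,  0.        ,  1.        ]])}
wrist {'fx': 313.0103766502976, 'fy': 313.0103766502976, 'cx': 254.46046780323314, 'cy': 192.90390825126607, 'T': array([[ 0.39840859,  0.8670953 ,  0.29902565,  0.1807525 ],
       [ 0.91720365, -0.37563009, -0.13281377,  0.62966238],
       [-0.00283917,  0.32718157, -0.94495723,  0.37258333],
       [ 0.        ,  0.        ,  0.        ,  1.        ]])}
```

View pics/a_top.png

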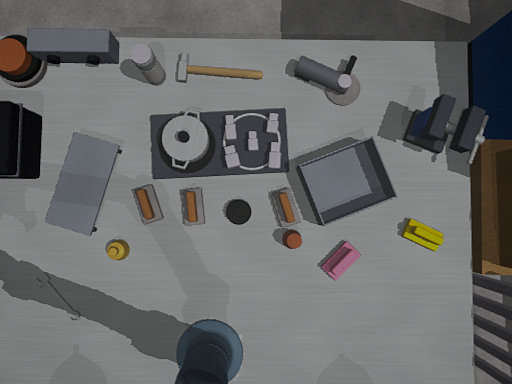

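View pics/a_side.png

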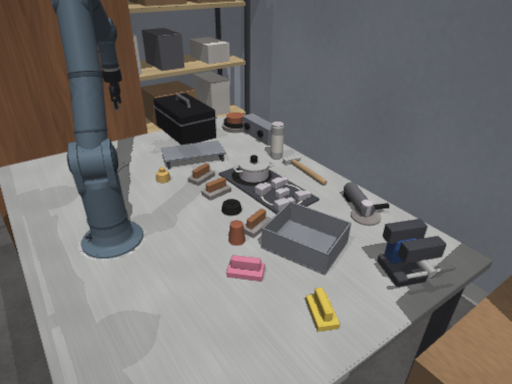

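```bash
cat > h.py <<'E'
import numpy as np, cv2
from station import robot, optics
def snap(n,f):
    c=optics.get_calibration(n); im=optics.get_image(n)[:,:,::-1].copy(); cv2.imwrite('pics/'+f+'.png',im); return im,c
def crop(im,x0,y0,x1,y1,f,k=4):
    o=cv2.resize(im[y0:y1,x0:x1],None,fx=k,fy=k,interpolation=cv2.INTER_CUBIC)
    for x in range((x0+9)//10*10,x1,10):
        cv2.putText(o,str(x),((x-x0)*k,8),0,.3,(0,255,255),1); cv2.line(o,((x-x0)*k,10),((x-x0)*k,14),(0,255,255),1)
    for y in range((y0+9)//10*10,y1,10): cv2.putText(o,str(y),(0,(y-y0)*k),0,.3,(0,255,255),1)
    cv2.imwrite('pics/'+f+'.png',o)
def w(c,u,v,z):
    d=c['T'][:3,:3]@np.array([(u-c['cx'])/c['fx'],(v-c['cy'])/c['fy'],1]); p=c['T'][:3,3]
    return p+d*(z-p[2])/d[2]
def px(c,P):
    q=np.linalg.inv(c['T'])@np.append(P,1); return np.array([c['fx']*q[0]/q[2]+c['cx'],c['fy']*q[1]/q[2]+c['cy']])
def box(c,o,yaw,lx,ly,z0,z1,im,col=(0,255,0),k=4,off=(0,0)):
    R=np.array([[np.cos(yaw),-np.sin(yaw)],[np.sin(yaw),np.cos(yaw)]])
    for z in (z0,z1):
        pts=[]
        for a,b in ((1,1),(-1,1),(-1,-1),(1,-1)):
            xy=np.array(o)+R@np.array([a*lx/2,b*ly/2]); pts.append((px(c,[*xy,z])-off)*k)
        cv2.polylines(im,[np.int32(np.round(pts))],True,col,1)
def goto(P,yawx=None):
    """tool-frame shift from current pose to TCP P (world); yawx= desired world angle of tool x (deg)"""
    s=robot.observe(); R=s['ee_rot']; d=R.T@(np.array(P)-s['position'])
    cur=np.degrees(np.arctan2(R[1,0],R[0,0]))
    t=None
    if yawx is not None:
        dy=(yawx-cur+90)%180-90
        cands=[dy,dy-180 if dy>0 else dy+180]
        outs=[]
        for q in cands:
            outs.append((round(q,1),'row turn z rad',round(-np.radians(q),3),'j7 now',round(s['joint_pos'][6],1)))
        t=outs
    print('slide',np.round(d,3),'cur yaw',round(cur,1),t,'pos',np.round(s['position'],3),'t',round(s['time_s'],2))
E
python3 - <<'E'
import cv2
from h import *
im=cv2.imread('pics/a_top.png')
crop(im,145,100,295,190,'c1',5)
crop(im,40,125,190,240,'c2',5)
crop(im,180,175,400,260,'c3',3)
crop(im,290,130,400,230,'c4',5)
E
```

```text
(no output)
```

View pics/c1.png

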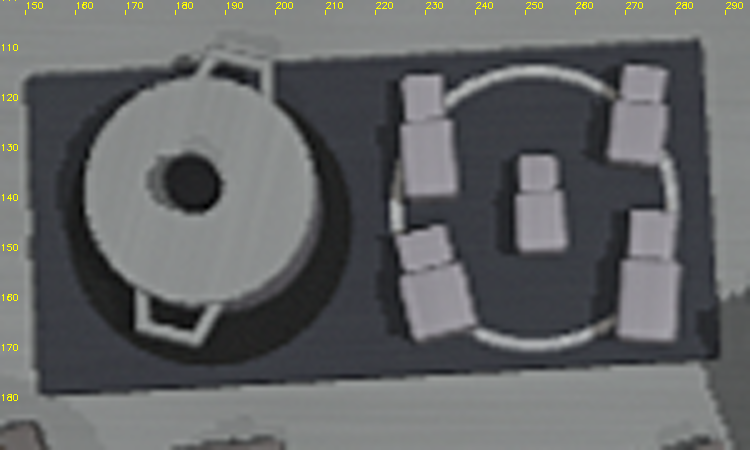

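View pics/c2.png

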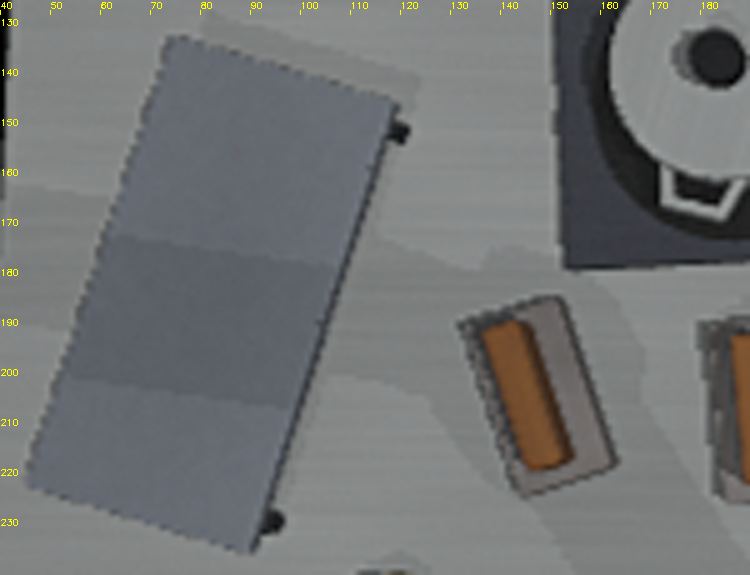

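View pics/c3.png

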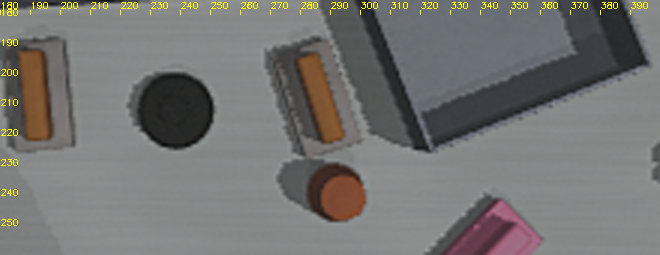

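View pics/c4.png

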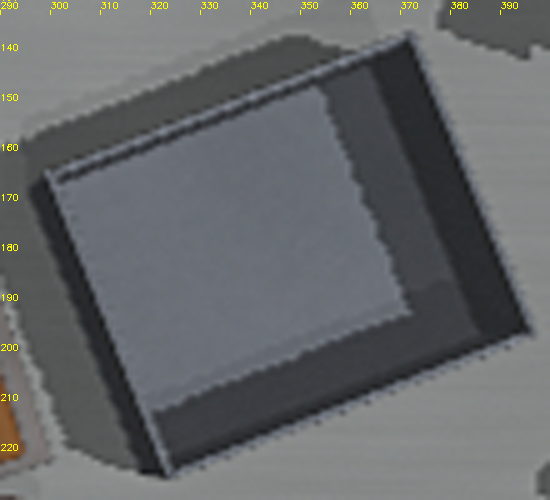

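```bash
cat > m1.py <<'E'
from h import *
c=optics.get_calibration('top')
im=cv2.imread('pics/a_top.png')
q=lambda pts,z:np.array([w(c,*p,z)[:2] for p in pts])
def rect(name,pts,z):
    P=q(pts,z); print(name,'ctr',P.mean(0).round(4),'sides',[round(float(np.linalg.norm(P[i]-P[(i+1)%4])),3) for i in range(4)],'ang',[round(float(np.degrees(np.arctan2(*(P[(i+1)%4]-P[i])[::-1]))),1) for i in range(4)])
rect('shelf',[(74,132.4),(119.6,145.6),(90,235.4),(45.6,220.6)],.05)
rect('bin',[(299.6,165),(372,137.6),(396.4,196),(323.4,225)],.085)
rect('plate',[(150,115.5),(285,108.3),(288.5,171.5),(153,179)],.012)
for n,a,b,L,h in (('A3',(229.6,115),(231,138.8),.076,.032),('B4',(274.2,113.2),(272.2,132.2),.062,.028),('C5',(252.6,131),(253.6,149.8),.060,.028),('D2',(229.6,146.4),(233.4,166),.066,.034),('E1',(275.4,142.2),(274.6,168),.080,.030)):
    p=w(c,*a,.012+.8*h)[:2]; t=w(c,*b,.012+h)[:2]; d=p-t; l=np.linalg.norm(d)
    print(n,'len',l.round(3),L,'thick ctr',(t+d/l*.31*L).round(4),'ctr',((p+t)/2).round(4),'yaw',np.degrees(np.arctan2(d[1],d[0])).round(1))
for n,a,b in (('b1',(140.4,190.2),(150.4,217.8)),('b2',(190.7,191.7),(192.7,221)),('b3',(283.3,193.3),(291,222))):
    p=w(c,*a,.058)[:2]; t=w(c,*b,.058)[:2]; d=p-t
    print(n,'len',np.linalg.norm(d).round(3),'ctr',((p+t)/2).round(4),'yaw',np.degrees(np.arctan2(d[1],d[0])).round(1))
print('knob',w(c,183.6,136.6,.104).round(3),'ring',w(c,(222.7+280.5)/2,(113+169.5)/2,.012).round(3))
E
python3 m1.py
```

```text
shelf ctr [0.5039 0.3783] sides [0.142, 0.278, 0.138, 0.273] ang [-105.5, 163.6, 72.4, -15.6]
bin ctr [ 0.5177 -0.3976] sides [0.224, 0.182, 0.226, 0.184] ang [-68.5, -157.7, 112.2, 21.9]
plate ctr [ 0.6344 -0.0206] sides [0.418, 0.197, 0.416, 0.197] ang [-86.2, -176.5, 93.9, 4.2]
A3 len 0.074 0.076 thick ctr [ 0.6664 -0.0566] ctr [ 0.6798 -0.0556] yaw 4.4
B4 len 0.06 0.062 thick ctr [ 0.6845 -0.1838] ctr [ 0.6951 -0.1849] yaw -5.7
C5 len 0.058 0.06 thick ctr [ 0.6298 -0.1254] ctr [ 0.6404 -0.1247] yaw 3.6
D2 len 0.061 0.066 thick ctr [ 0.5809 -0.0627] ctr [ 0.5908 -0.0606] yaw 11.9
E1 len 0.079 0.08 thick ctr [ 0.5817 -0.1906] ctr [ 0.5964 -0.191 ] yaw -1.6
b1 len 0.086 ctr [0.4446 0.1884] yaw 21.4
b2 len 0.086 ctr [0.4394 0.0528] yaw 5.1
b3 len 0.087 ctr [ 0.4389 -0.2266] yaw 15.4
knob [0.636 0.073 0.104] ring [ 0.642 -0.12   0.012]
```

```bash
python3 -c "
from h import *
goto([.6664,-.0566,.27],94.4)"
```

```text
slide [-0.436  0.634  0.135] cur yaw 66.6 [(np.float64(27.8), 'row turn z rad', np.float64(-0.486), 'j7 now', np.float64(-2.9)), (np.float64(-152.2), 'row turn z rad', np.float64(2.656), 'j7 now', np.float64(-2.9))] pos [0.258 0.596 0.404] t 0.15
```

```bash
python3 -m pendant '[{"slide":[-0.1,0.15,0.03],"turn":[0,0,0.6]},{"slide":[-0.1,0.15,0.03],"turn":[0,0,0.6]},{"slide":[-0.1,0.15,0.03],"turn":[0,0,0.6]},{"slide":[-0.2,0.3,0.07],"turn":[0,0,1.2]},{"slide":[-0.2,0.3,0.07],"turn":[0,0,1.2]},{"slide":[-0.2,0.3,0.07],"turn":[0,0,1.2]},{"slide":[-0.2,0.3,0.07],"turn":[0,0,1.2]},{"slide":[-0.3,0.45,0.1],"turn":[0,0,1.8]},{"slide":[-0.3,0.45,0.1],"turn":[0,0,1.8]},{"slide":[-0.3,0.45,0.1],"turn":[0,0,1.8]},{"slide":[-0.3,0.45,0.1],"turn":[0,0,1.8]},{"slide":[-0.436,0.634,0.135],"turn":[0,0,2.656]},{"slide":[-0.436,0.634,0.135],"turn":[0,0,2.656]},{"slide":[-0.436,0.634,0.135],"turn":[0,0,2.656]},{"slide":[-0.436,0.634,0.135],"turn":[0,0,2.656]},{"slide":[-0.436,0.634,0.135],"turn":[0,0,2.656]},{"slide":[-0.436,0.634,0.135],"turn":[0,0,2.656]},{"slide":[-0.436,0.634,0.135],"turn":[0,0,2.656]},{"slide":[-0.436,0.634,0.135],"turn":[0,0,2.656]},{"slide":[-0.436,0.634,0.135],"turn":[0,0,2.656]}]' 65; python3 -c "
from h import *
goto([.6664,-.0566,.27],-85.6); print(robot.observe()['ee_rot'].round(3))"
```

```text
time_s: 1.82
position: [0.6674, -0.0658, 0.2692]
ee_rot: [[0.215, -0.977, 0.001], [-0.977, -0.215, -0.01], [0.01, 0.001, -1.0]]
ft_force: [-0.6, -1.6, 1.4]
finger_gap: 0.0553
slide [-0.009 -0.001 -0.001] cur yaw -77.6 [(np.float64(-8.0), 'row turn z rad', np.float64(0.14), 'j7 now', np.float64(-55.1)), (np.float64(172.0), 'row turn z rad', np.float64(-3.002), 'j7 now', np.float64(-55.1))] pos [ 0.667 -0.066  0.269] t 1.82
[[ 0.215 -0.977  0.001]
 [-0.977 -0.215 -0.01 ]
 [ 0.01   0.001 -1.   ]]
```

```bash
python3 -m pendant '[{"slide":[-0.009,-0.001,-0.001],"turn":[0,0,0.14]},{"slide":[-0.009,-0.001,-0.001],"turn":[0,0,0.14]},{"slide":[-0.009,-0.001,-0.001],"turn":[0,0,0.14]},{"slide":[-0.009,-0.001,-0.001],"turn":[0,0,0.14]}]'; python3 -c "
from h import *
im,c=snap('wrist','w1'); 
goto([.6664,-.0566,.19],-85.6)
for n,yx,p in (('A',4.4,(.6664,-.0566)),):
  box(c,p,np.radians(yx),.047,.032,.012,.044,im,k=1)
for n,p,yaw,lx,ly,h in (('C',(.6298,-.1254),3.6,.037,.030,.028),('B',(.6845,-.1838),-5.7,.038,.034,.028),('D',(.5809,-.0627),11.9,.041,.04,.034),('E',(.5817,-.1906),-1.6,.05,.036,.03)):
  box(c,p,np.radians(yaw),lx,ly,.012,.012+h,im,k=1)
cv2.imwrite('pics/w1o.png',im)"
```

```text
time_s: 2.15
position: [0.6663, -0.0563, 0.2695]
ee_rot: [[0.078, -0.997, -0.0], [-0.997, -0.078, -0.01], [0.01, 0.001, -1.0]]
ft_force: [-0.1, -0.5, -0.6]
finger_gap: 0.0555
slide [-0.001 -0.     0.08 ] cur yaw -85.5 [(np.float64(-0.1), 'row turn z rad', np.float64(0.001), 'j7 now', np.float64(-62.8)), (np.float64(179.9), 'row turn z rad', np.float64(-3.14), 'j7 now', np.float64(-62.8))] pos [ 0.666 -0.056  0.27 ] t 2.2
```

View pics/w1o.png

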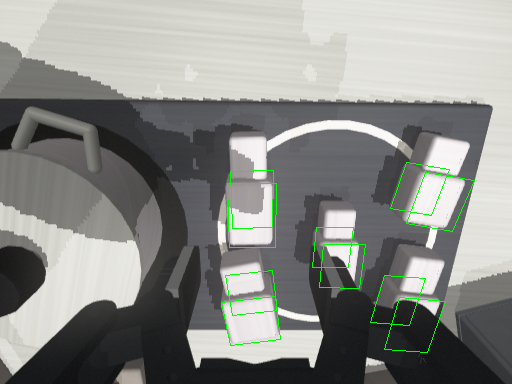

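```bash
python3 -m pendant '[{"slide":[0,0,0.04],"turn":[0,0,0]},{"slide":[-0.001,0,0.08],"turn":[0,0,0]},{"slide":[-0.001,0,0.08],"turn":[0,0,0]},{"slide":[-0.001,0,0.08],"turn":[0,0,0]}]' && python3 -m pendant '[{"slide":[0,0,0],"turn":[0,0,0]},{"slide":[0,0,0],"turn":[0,0,0]},{"slide":[0,0,0],"turn":[0,0,0]},{"slide":[0,0,0],"turn":[0,0,0]},{"slide":[0,0,0],"turn":[0,0,0]},{"slide":[0,0,0],"turn":[0,0,0]}]' 0;  python3 -m pendant '[{"slide":[0,0,-0.04],"turn":[0,0,0]},{"slide":[0,0,-0.08],"turn":[0,0,0]},{"slide":[0,0,-0.11],"turn":[0,0,0]},{"slide":[0,0,-0.11],"turn":[0,0,0]}]'; python3 -c "
from h import *
goto([.55,-.43,.3],-68)"
```

```text
time_s: 2.53
position: [0.6653, -0.0556, 0.1881]
ee_rot: [[0.079, -0.997, -0.004], [-0.997, -0.079, -0.009], [0.009, 0.005, -1.0]]
ft_force: [1.1, -0.1, 0.8]
finger_gap: 0.0559
time_s: 3.03
position: [0.6662, -0.0557, 0.1904]
ee_rot: [[0.079, -0.997, -0.001], [-0.997, -0.079, -0.009], [0.009, 0.002, -1.0]]
ft_force: [-1.8, 0.9, 7.5]
finger_gap: 0.0312
time_s: 3.37
position: [0.6692, -0.0563, 0.3086]
ee_rot: [[0.079, -0.997, 0.012], [-0.997, -0.079, -0.01], [0.011, -0.012, -1.0]]
ft_force: [1.3, -0.8, -0.8]
finger_gap: 0.0309
slide [0.363 0.148 0.011] cur yaw -85.5 [(np.float64(17.5), 'row turn z rad', np.float64(-0.305), 'j7 now', np.float64(-63.9)), (np.float64(-162.5), 'row turn z rad', np.float64(2.836), 'j7 now', np.float64(-63.9))] pos [ 0.669 -0.056  0.309] t 3.37
```

```bash
cat >> h.py <<'E'
from scipy.spatial.transform import Rotation as Ro
def goto(P,yaw=None,s=None):
    """tool-frame shift+turn from current measured pose to TCP P, tool down with tool-x at yaw deg"""
    s=robot.observe(); R=s['ee_rot']; d=R.T@(np.array(P)-s['position'])
    cur=np.degrees(np.arctan2(R[1,0],R[0,0])); yaw=cur if yaw is None else yaw
    a=np.radians(yaw); X=np.array([np.cos(a),np.sin(a),0]); Z=np.array([0,0,-1.]); D=np.stack([X,np.cross(Z,X),Z],1)
    r=Ro.from_matrix(R.T@D).as_rotvec()
    n=max(np.linalg.norm(d)/.0417,np.degrees(np.linalg.norm(r))/7.16)
    print('slide',d.round(3).tolist(),'turn',r.round(3).tolist(),'rows',n.round(1),'| pos',s['position'].round(3),'yaw',round(cur,1),'j7',round(s['joint_pos'][6]),'gap',round(s['finger_gap'],4),'t',round(s['time_s'],2))
E
python3 -c "
from h import *
goto([.565,-.422,.3],-68)"
```

```text
slide [0.356, 0.133, 0.011] turn [-0.01, -0.012, -0.305] rows 9.1 | pos [ 0.669 -0.056  0.309] yaw -85.5 j7 -64 gap 0.0309 t 3.37
```

```bash
python3 -m pendant '[{"slide":[0.356,0.133,0.011],"turn":[-0.01,-0.012,-0.305]},{"slide":[0.356,0.133,0.011],"turn":[-0.01,-0.012,-0.305]},{"slide":[0.356,0.133,0.011],"turn":[-0.01,-0.012,-0.305]},{"slide":[0.356,0.133,0.011],"turn":[-0.01,-0.012,-0.305]},{"slide":[0.356,0.133,0.011],"turn":[-0.01,-0.012,-0.305]},{"slide":[0.356,0.133,0.011],"turn":[-0.01,-0.012,-0.305]},{"slide":[0.356,0.133,0.011],"turn":[-0.01,-0.012,-0.305]},{"slide":[0.356,0.133,0.011],"turn":[-0.01,-0.012,-0.305]},{"slide":[0.356,0.133,0.011],"turn":[-0.01,-0.012,-0.305]},{"slide":[0.356,0.133,0.011],"turn":[-0.01,-0.012,-0.305]},{"slide":[0.356,0.133,0.011],"turn":[-0.01,-0.012,-0.305]},{"slide":[0.356,0.133,0.05],"turn":[-0.01,-0.012,-0.305]},{"slide":[0.356,0.133,0.09],"turn":[-0.01,-0.012,-0.305]},{"slide":[0.356,0.133,0.1],"turn":[-0.01,-0.012,-0.305]},{"slide":[0.356,0.133,0.1],"turn":[-0.01,-0.012,-0.305]}]' && python3 -m pendant '[{"slide":[0,0,0],"turn":[0,0,0]},{"slide":[0,0,0],"turn":[0,0,0]},{"slide":[0,0,0],"turn":[0,0,0]},{"slide":[0,0,-0.04],"turn":[0,0,0]},{"slide":[0,0,-0.08],"turn":[0,0,0]},{"slide":[0,0,-0.08],"turn":[0,0,0]}]' 60
python3 -c "
from h import *
goto([.6298,-.1254,.27],-86.4)"
```

```text
time_s: 4.62
position: [0.5644, -0.4188, 0.2048]
ee_rot: [[0.376, -0.927, -0.009], [-0.927, -0.376, 0.008], [-0.011, 0.006, -1.0]]
ft_force: [-0.8, 1.1, -2.6]
finger_gap: 0.0312
time_s: 5.12
position: [0.5679, -0.4234, 0.2972]
ee_rot: [[0.376, -0.927, 0.007], [-0.927, -0.376, -0.004], [0.007, -0.005, -1.0]]
ft_force: [1.3, -1.0, 2.0]
finger_gap: 0.0509
slide [-0.253, -0.169, 0.026] turn [-0.006, -0.006, 0.322] rows 7.3 | pos [ 0.568 -0.423  0.297] yaw -67.9 j7 -15 gap 0.0509 t 5.12
```

```bash
python3 -m pendant '[{"slide":[-0.255,-0.169,0.026],"turn":[-0.006,-0.006,0.322]},{"slide":[-0.255,-0.169,0.026],"turn":[-0.006,-0.006,0.322]},{"slide":[-0.255,-0.169,0.026],"turn":[-0.006,-0.006,0.322]},{"slide":[-0.255,-0.169,0.026],"turn":[-0.006,-0.006,0.322]},{"slide":[-0.255,-0.169,0.026],"turn":[-0.006,-0.006,0.322]},{"slide":[-0.255,-0.169,0.026],"turn":[-0.006,-0.006,0.322]},{"slide":[-0.255,-0.169,0.026],"turn":[-0.006,-0.006,0.322]},{"slide":[-0.255,-0.169,0.026],"turn":[-0.006,-0.006,0.322]},{"slide":[-0.255,-0.169,0.026],"turn":[-0.006,-0.006,0.322]},{"slide":[-0.255,-0.169,0.026],"turn":[-0.006,-0.006,0.322]}]'
python3 -c "
from h import *
snap('wrist','w2')
goto([.6298,-.124,.19],-86.4)"
```

```text
time_s: 5.95
position: [0.6301, -0.1227, 0.2722]
ee_rot: [[0.066, -0.998, 0.004], [-0.998, -0.066, -0.0], [0.001, -0.003, -1.0]]
ft_force: [-0.7, 0.3, 1.0]
finger_gap: 0.0514
slide [-0.001, -0.0, 0.082] turn [-0.003, -0.002, -0.0] rows 2.0 | pos [ 0.629 -0.125  0.272] yaw -86.4 j7 -56 gap 0.0513 t 6.0
```

View pics/w2.png

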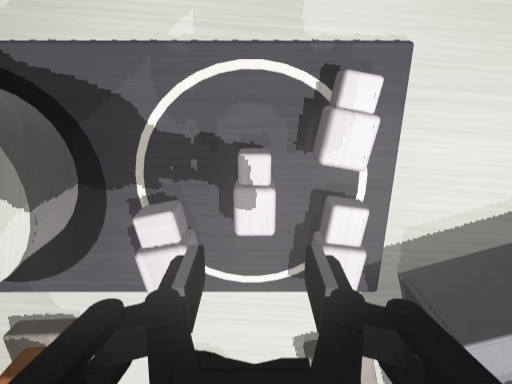

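```bash
python3 -m pendant '[{"slide":[-0.001,0,0.04],"turn":[0,0,0]},{"slide":[-0.001,0,0.081],"turn":[0,0,0]},{"slide":[-0.001,0,0.081],"turn":[0,0,0]},{"slide":[-0.001,0,0.081],"turn":[0,0,0]}]' && python3 -m pendant '[{"slide":[0,0,0],"turn":[0,0,0]},{"slide":[0,0,0],"turn":[0,0,0]},{"slide":[0,0,0],"turn":[0,0,0]},{"slide":[0,0,0],"turn":[0,0,0]},{"slide":[0,0,0],"turn":[0,0,0]},{"slide":[0,0,0],"turn":[0,0,0]}]' 0;  python3 -m pendant '[{"slide":[0,0,-0.04],"turn":[0,0,0]},{"slide":[0,0,-0.08],"turn":[0,0,0]},{"slide":[0,0,-0.11],"turn":[0,0,0]},{"slide":[0,0,-0.11],"turn":[0,0,0]}]'; python3 -c "
from h import *
goto([.535,-.3475,.3],-68)"
```

```text
time_s: 6.33
position: [0.6274, -0.1268, 0.1897]
ee_rot: [[0.058, -0.998, -0.002], [-0.998, -0.058, -0.003], [0.002, 0.002, -1.0]]
ft_force: [0.7, -0.4, -0.1]
finger_gap: 0.0509
time_s: 6.83
position: [0.6285, -0.1285, 0.1929]
ee_rot: [[0.057, -0.998, 0.003], [-0.998, -0.057, -0.005], [0.005, -0.002, -1.0]]
ft_force: [-1.0, -1.0, 7.0]
finger_gap: 0.0288
time_s: 7.17
position: [0.6311, -0.13, 0.3113]
ee_rot: [[0.056, -0.998, 0.017], [-0.998, -0.057, -0.007], [0.008, -0.017, -1.0]]
ft_force: [0.6, -1.5, -0.6]
finger_gap: 0.029
slide [0.212, 0.108, 0.011] turn [-0.016, -0.01, -0.327] rows 5.7 | pos [ 0.631 -0.13   0.311] yaw -86.8 j7 -58 gap 0.029 t 7.17
```

```bash
python3 -m pendant '[{"slide":[0.212,0.108,0.011],"turn":[-0.016,-0.01,-0.327]},{"slide":[0.212,0.108,0.011],"turn":[-0.016,-0.01,-0.327]},{"slide":[0.212,0.108,0.011],"turn":[-0.016,-0.01,-0.327]},{"slide":[0.212,0.108,0.011],"turn":[-0.016,-0.01,-0.327]},{"slide":[0.212,0.108,0.011],"turn":[-0.016,-0.01,-0.327]},{"slide":[0.212,0.108,0.011],"turn":[-0.016,-0.01,-0.327]},{"slide":[0.212,0.108,0.011],"turn":[-0.016,-0.01,-0.327]},{"slide":[0.212,0.108,0.011],"turn":[-0.016,-0.01,-0.327]},{"slide":[0.212,0.108,0.05],"turn":[-0.016,-0.01,-0.327]},{"slide":[0.212,0.108,0.09],"turn":[-0.016,-0.01,-0.327]},{"slide":[0.212,0.108,0.1],"turn":[-0.016,-0.01,-0.327]},{"slide":[0.212,0.108,0.1],"turn":[-0.016,-0.01,-0.327]}]' && python3 -m pendant '[{"slide":[0,0,0],"turn":[0,0,0]},{"slide":[0,0,0],"turn":[0,0,0]},{"slide":[0,0,0],"turn":[0,0,0]},{"slide":[0,0,-0.04],"turn":[0,0,0]},{"slide":[0,0,-0.08],"turn":[0,0,0]},{"slide":[0,0,-0.08],"turn":[0,0,0]}]' 60
python3 -c "
from h import *
goto([.6845,-.1838,.27],-95.7)"
```

```text
time_s: 8.17
position: [0.5363, -0.3444, 0.2063]
ee_rot: [[0.377, -0.926, -0.009], [-0.926, -0.377, 0.006], [-0.009, 0.006, -1.0]]
ft_force: [-1.2, -0.5, -1.8]
finger_gap: 0.0286
time_s: 8.67
position: [0.54, -0.3487, 0.297]
ee_rot: [[0.376, -0.926, 0.008], [-0.926, -0.376, -0.003], [0.006, -0.006, -1.0]]
ft_force: [1.1, -1.1, 1.5]
finger_gap: 0.0514
slide [-0.099, -0.196, 0.028] turn [-0.007, -0.005, 0.485] rows 5.3 | pos [ 0.54  -0.349  0.297] yaw -67.9 j7 -19 gap 0.0514 t 8.67
```

```bash
python3 -m pendant '[{"slide":[-0.1,-0.196,0.028],"turn":[-0.007,-0.005,0.485]},{"slide":[-0.1,-0.196,0.028],"turn":[-0.007,-0.005,0.485]},{"slide":[-0.1,-0.196,0.028],"turn":[-0.007,-0.005,0.485]},{"slide":[-0.1,-0.196,0.028],"turn":[-0.007,-0.005,0.485]},{"slide":[-0.1,-0.196,0.028],"turn":[-0.007,-0.005,0.485]},{"slide":[-0.1,-0.196,0.028],"turn":[-0.007,-0.005,0.485]},{"slide":[-0.1,-0.196,0.028],"turn":[-0.007,-0.005,0.485]},{"slide":[-0.1,-0.196,0.028],"turn":[-0.007,-0.005,0.485]}]'
python3 -c "
from h import *
snap('wrist','w3')
goto([.6845,-.1838,.19],-95.7)"
```

```text
time_s: 9.33
position: [0.6856, -0.181, 0.2714]
ee_rot: [[-0.095, -0.995, 0.003], [-0.995, 0.095, -0.0], [-0.0, -0.003, -1.0]]
ft_force: [-0.6, -1.6, 1.0]
finger_gap: 0.0512
slide [0.0, -0.0, 0.081] turn [-0.003, -0.001, 0.0] rows 2.0 | pos [ 0.684 -0.183  0.271] yaw -95.7 j7 -61 gap 0.0513 t 9.38
```

View pics/w3.png

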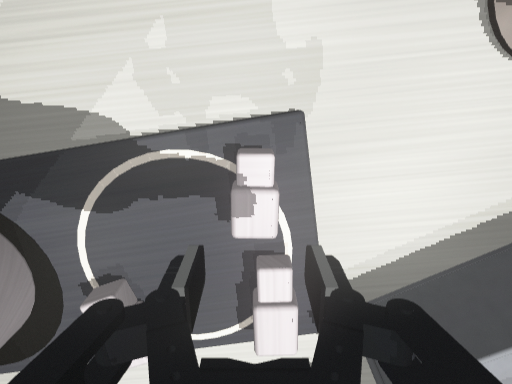

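```bash
python3 -m pendant '[{"slide":[0,0,0.04],"turn":[0,0,0]},{"slide":[0,0,0.08],"turn":[0,0,0]},{"slide":[0,0,0.08],"turn":[0,0,0]},{"slide":[0,0,0.08],"turn":[0,0,0]}]' && python3 -m pendant '[{"slide":[0,0,0],"turn":[0,0,0]},{"slide":[0,0,0],"turn":[0,0,0]},{"slide":[0,0,0],"turn":[0,0,0]},{"slide":[0,0,0],"turn":[0,0,0]},{"slide":[0,0,0],"turn":[0,0,0]},{"slide":[0,0,0],"turn":[0,0,0]}]' 0;  python3 -m pendant '[{"slide":[0,0,-0.04],"turn":[0,0,0]},{"slide":[0,0,-0.08],"turn":[0,0,0]},{"slide":[0,0,-0.1],"turn":[0,0,0]},{"slide":[0,0,-0.1],"turn":[0,0,0]}]'; python3 -c "
from h import *
goto([.477,-.457,.3],-68)"
```

```text
time_s: 9.72
position: [0.6819, -0.1853, 0.1897]
ee_rot: [[-0.103, -0.995, -0.003], [-0.995, 0.103, -0.001], [0.001, 0.003, -1.0]]
ft_force: [0.1, -0.4, -0.4]
finger_gap: 0.0511
time_s: 10.22
position: [0.6827, -0.187, 0.193]
ee_rot: [[-0.104, -0.995, 0.001], [-0.995, 0.104, -0.003], [0.003, -0.001, -1.0]]
ft_force: [-1.7, 0.5, 6.3]
finger_gap: 0.033
time_s: 10.55
position: [0.6848, -0.1885, 0.3008]
ee_rot: [[-0.104, -0.994, 0.013], [-0.995, 0.104, -0.007], [0.005, -0.014, -1.0]]
ft_force: [0.5, -0.9, -0.4]
finger_gap: 0.0328
slide [0.289, 0.179, -0.0] turn [-0.012, -0.009, -0.488] rows 8.1 | pos [ 0.685 -0.188  0.301] yaw -96.0 j7 -61 gap 0.0328 t 10.55
```

```bash
python3 -m pendant '[{"slide":[0.289,0.179,0],"turn":[-0.012,-0.009,-0.488]},{"slide":[0.289,0.179,0],"turn":[-0.012,-0.009,-0.488]},{"slide":[0.289,0.179,0],"turn":[-0.012,-0.009,-0.488]},{"slide":[0.289,0.179,0],"turn":[-0.012,-0.009,-0.488]},{"slide":[0.289,0.179,0],"turn":[-0.012,-0.009,-0.488]},{"slide":[0.289,0.179,0],"turn":[-0.012,-0.009,-0.488]},{"slide":[0.289,0.179,0],"turn":[-0.012,-0.009,-0.488]},{"slide":[0.289,0.179,0],"turn":[-0.012,-0.009,-0.488]},{"slide":[0.289,0.179,0],"turn":[-0.012,-0.009,-0.488]},{"slide":[0.289,0.179,0],"turn":[-0.012,-0.009,-0.488]},{"slide":[0.289,0.179,0.04],"turn":[-0.012,-0.009,-0.488]},{"slide":[0.289,0.179,0.08],"turn":[-0.012,-0.009,-0.488]},{"slide":[0.289,0.179,0.09],"turn":[-0.012,-0.009,-0.488]},{"slide":[0.289,0.179,0.09],"turn":[-0.012,-0.009,-0.488]}]' && python3 -m pendant '[{"slide":[0,0,0],"turn":[0,0,0]},{"slide":[0,0,0],"turn":[0,0,0]},{"slide":[0,0,0],"turn":[0,0,0]},{"slide":[0,0,-0.04],"turn":[0,0,0]},{"slide":[0,0,-0.08],"turn":[0,0,0]},{"slide":[0,0,-0.08],"turn":[0,0,0]}]' 60
python3 -c "
from h import *
goto([.5817,-.1906,.27],-91.6)"
```

```text
time_s: 11.72
position: [0.4773, -0.4541, 0.2044]
ee_rot: [[0.377, -0.926, -0.008], [-0.926, -0.377, 0.009], [-0.011, 0.004, -1.0]]
ft_force: [-0.2, 0.2, -1.7]
finger_gap: 0.0328
time_s: 12.22
position: [0.4801, -0.4593, 0.2956]
ee_rot: [[0.376, -0.927, 0.007], [-0.927, -0.376, -0.004], [0.006, -0.005, -1.0]]
ft_force: [0.4, -2.4, 0.9]
finger_gap: 0.0511
slide [-0.211, -0.195, 0.025] turn [-0.006, -0.005, 0.413] rows 6.9 | pos [ 0.48  -0.459  0.296] yaw -67.9 j7 -7 gap 0.0511 t 12.22
```

```bash
python3 -m pendant '[{"slide":[-0.212,-0.195,0.025],"turn":[-0.006,-0.005,0.413]},{"slide":[-0.212,-0.195,0.025],"turn":[-0.006,-0.005,0.413]},{"slide":[-0.212,-0.195,0.025],"turn":[-0.006,-0.005,0.413]},{"slide":[-0.212,-0.195,0.025],"turn":[-0.006,-0.005,0.413]},{"slide":[-0.212,-0.195,0.025],"turn":[-0.006,-0.005,0.413]},{"slide":[-0.212,-0.195,0.025],"turn":[-0.006,-0.005,0.413]},{"slide":[-0.212,-0.195,0.025],"turn":[-0.006,-0.005,0.413]},{"slide":[-0.212,-0.195,0.025],"turn":[-0.006,-0.005,0.413]},{"slide":[-0.212,-0.195,0.025],"turn":[-0.006,-0.005,0.413]},{"slide":[-0.212,-0.195,0.025],"turn":[-0.006,-0.005,0.413]}]'
python3 -c "
from h import *
snap('wrist','w4')
goto([.5817,-.1906,.19],-91.6)"
```

```text
time_s: 13.05
position: [0.5818, -0.1903, 0.2721]
ee_rot: [[-0.027, -1.0, 0.003], [-1.0, 0.027, -0.002], [0.002, -0.003, -1.0]]
ft_force: [-0.2, -0.5, -0.0]
finger_gap: 0.0511
slide [-0.001, -0.0, 0.082] turn [-0.003, -0.002, -0.002] rows 2.0 | pos [ 0.581 -0.192  0.272] yaw -91.7 j7 -53 gap 0.0514 t 13.1
```

View pics/w4.png

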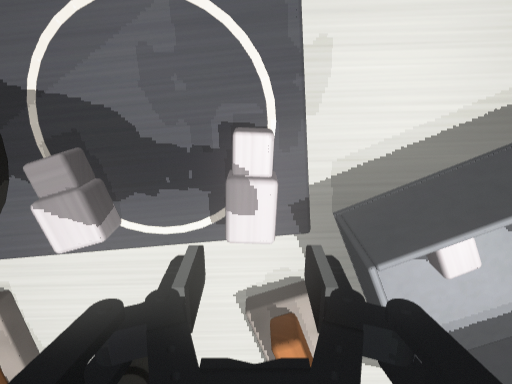

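```bash
python3 -m pendant '[{"slide":[-0.001,0,0.04],"turn":[0,0,0]},{"slide":[-0.001,0,0.08],"turn":[0,0,0]},{"slide":[-0.001,0,0.08],"turn":[0,0,0]},{"slide":[-0.001,0,0.08],"turn":[0,0,0]}]' && python3 -m pendant '[{"slide":[0,0,0],"turn":[0,0,0]},{"slide":[0,0,0],"turn":[0,0,0]},{"slide":[0,0,0],"turn":[0,0,0]},{"slide":[0,0,0],"turn":[0,0,0]},{"slide":[0,0,0],"turn":[0,0,0]},{"slide":[0,0,0],"turn":[0,0,0]}]' 0;  python3 -m pendant '[{"slide":[0,0,-0.04],"turn":[0,0,0]},{"slide":[0,0,-0.08],"turn":[0,0,0]},{"slide":[0,0,-0.1],"turn":[0,0,0]},{"slide":[0,0,-0.1],"turn":[0,0,0]}]'; python3 -c "
from h import *
goto([.447,-.383,.3],-68)"
```

```text
time_s: 13.43
position: [0.58, -0.1933, 0.1916]
ee_rot: [[-0.034, -0.999, 0.001], [-0.999, 0.034, -0.003], [0.003, -0.001, -1.0]]
ft_force: [0.8, -0.2, 0.9]
finger_gap: 0.0512
time_s: 13.93
position: [0.5797, -0.1951, 0.193]
ee_rot: [[-0.035, -0.999, 0.002], [-0.999, 0.035, -0.006], [0.006, -0.002, -1.0]]
ft_force: [-2.4, -2.3, 5.6]
finger_gap: 0.0356
time_s: 14.27
position: [0.5816, -0.1954, 0.2981]
ee_rot: [[-0.035, -0.999, 0.012], [-0.999, 0.035, -0.007], [0.007, -0.012, -1.0]]
ft_force: [1.0, 0.1, -1.3]
finger_gap: 0.0353
slide [0.192, 0.128, -0.002] turn [-0.01, -0.009, -0.419] rows 5.5 | pos [ 0.582 -0.195  0.298] yaw -92.0 j7 -54 gap 0.0353 t 14.27
```

```bash
python3 -m pendant '[{"slide":[0.192,0.128,0],"turn":[-0.01,-0.009,-0.419]},{"slide":[0.192,0.128,0],"turn":[-0.01,-0.009,-0.419]},{"slide":[0.192,0.128,0],"turn":[-0.01,-0.009,-0.419]},{"slide":[0.192,0.128,0],"turn":[-0.01,-0.009,-0.419]},{"slide":[0.192,0.128,0],"turn":[-0.01,-0.009,-0.419]},{"slide":[0.192,0.128,0],"turn":[-0.01,-0.009,-0.419]},{"slide":[0.192,0.128,0],"turn":[-0.01,-0.009,-0.419]},{"slide":[0.192,0.128,0],"turn":[-0.01,-0.009,-0.419]},{"slide":[0.192,0.128,0.04],"turn":[-0.01,-0.009,-0.419]},{"slide":[0.192,0.128,0.08],"turn":[-0.01,-0.009,-0.419]},{"slide":[0.192,0.128,0.085],"turn":[-0.01,-0.009,-0.419]},{"slide":[0.192,0.128,0.085],"turn":[-0.01,-0.009,-0.419]}]' && python3 -m pendant '[{"slide":[0,0,0],"turn":[0,0,0]},{"slide":[0,0,0],"turn":[0,0,0]},{"slide":[0,0,0],"turn":[0,0,0]},{"slide":[0,0,-0.04],"turn":[0,0,0]},{"slide":[0,0,-0.08],"turn":[0,0,0]},{"slide":[0,0,-0.08],"turn":[0,0,0]}]' 60
python3 -c "
from h import *
goto([.5809,-.0627,.27],-78.1)"
```

```text
time_s: 15.27
position: [0.4479, -0.3796, 0.2088]
ee_rot: [[0.378, -0.926, -0.007], [-0.926, -0.378, 0.007], [-0.009, 0.004, -1.0]]
ft_force: [-0.4, -0.8, -1.6]
finger_gap: 0.0354
time_s: 15.77
position: [0.4509, -0.3841, 0.2983]
ee_rot: [[0.377, -0.926, 0.008], [-0.926, -0.377, -0.004], [0.006, -0.006, -1.0]]
ft_force: [0.0, -2.0, 0.6]
finger_gap: 0.0508
slide [-0.249, -0.241, 0.028] turn [-0.006, -0.006, 0.178] rows 8.3 | pos [ 0.451 -0.384  0.298] yaw -67.9 j7 -11 gap 0.0508 t 15.77
```

```bash
python3 -m pendant '[{"slide":[-0.25,-0.241,0.028],"turn":[-0.006,-0.006,0.178]},{"slide":[-0.25,-0.241,0.028],"turn":[-0.006,-0.006,0.178]},{"slide":[-0.25,-0.241,0.028],"turn":[-0.006,-0.006,0.178]},{"slide":[-0.25,-0.241,0.028],"turn":[-0.006,-0.006,0.178]},{"slide":[-0.25,-0.241,0.028],"turn":[-0.006,-0.006,0.178]},{"slide":[-0.25,-0.241,0.028],"turn":[-0.006,-0.006,0.178]},{"slide":[-0.25,-0.241,0.028],"turn":[-0.006,-0.006,0.178]},{"slide":[-0.25,-0.241,0.028],"turn":[-0.006,-0.006,0.178]},{"slide":[-0.25,-0.241,0.028],"turn":[-0.006,-0.006,0.178]},{"slide":[-0.25,-0.241,0.028],"turn":[-0.006,-0.006,0.178]},{"slide":[-0.25,-0.241,0.028],"turn":[-0.006,-0.006,0.178]}]' 70
python3 -c "
from h import *
snap('wrist','w5')
goto([.5809,-.0627,.19],-78.1)"
```

```text
time_s: 16.68
position: [0.5811, -0.0612, 0.2716]
ee_rot: [[0.209, -0.978, 0.003], [-0.978, -0.209, 0.0], [0.0, -0.003, -1.0]]
ft_force: [-0.1, -0.1, 1.1]
finger_gap: 0.0598
slide [-0.001, -0.001, 0.082] turn [-0.002, -0.001, -0.0] rows 2.0 | pos [ 0.58  -0.063  0.272] yaw -78.1 j7 -54 gap 0.0599 t 16.73
```

View pics/w5.png

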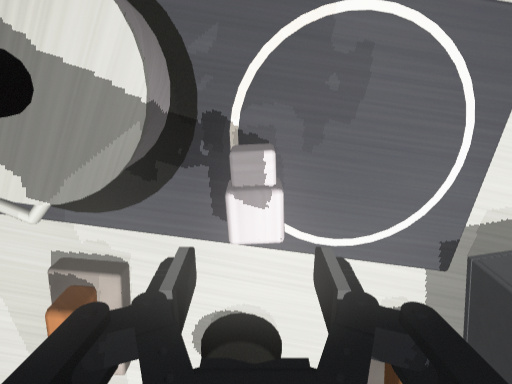

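```bash
python3 -m pendant '[{"slide":[-0.001,0,0.04],"turn":[0,0,0]},{"slide":[-0.001,0,0.08],"turn":[0,0,0]},{"slide":[-0.001,0,0.08],"turn":[0,0,0]},{"slide":[-0.001,0,0.08],"turn":[0,0,0]}]' && python3 -m pendant '[{"slide":[0,0,0],"turn":[0,0,0]},{"slide":[0,0,0],"turn":[0,0,0]},{"slide":[0,0,0],"turn":[0,0,0]},{"slide":[0,0,0],"turn":[0,0,0]},{"slide":[0,0,0],"turn":[0,0,0]},{"slide":[0,0,0],"turn":[0,0,0]}]' 0;  python3 -m pendant '[{"slide":[0,0,-0.04],"turn":[0,0,0]},{"slide":[0,0,-0.08],"turn":[0,0,0]},{"slide":[0,0,-0.1],"turn":[0,0,0]},{"slide":[0,0,-0.1],"turn":[0,0,0]}]'; python3 -c "
from h import *
goto([.508,-.401,.3],-68)
im,c=snap('top','t2'); crop(im,140,100,400,240,'t2c',3)"
```

```text
time_s: 17.07
position: [0.5782, -0.0649, 0.1903]
ee_rot: [[0.202, -0.979, -0.003], [-0.979, -0.202, -0.002], [0.001, 0.003, -1.0]]
ft_force: [0.7, 0.2, 0.4]
finger_gap: 0.0596
time_s: 17.57
position: [0.5793, -0.0665, 0.1931]
ee_rot: [[0.2, -0.98, 0.002], [-0.98, -0.2, -0.003], [0.003, -0.001, -1.0]]
ft_force: [-1.8, -1.7, 6.9]
finger_gap: 0.0399
time_s: 17.9
position: [0.5817, -0.0674, 0.2994]
ee_rot: [[0.199, -0.98, 0.014], [-0.98, -0.199, -0.002], [0.005, -0.013, -1.0]]
ft_force: [0.4, -0.1, -2.1]
finger_gap: 0.0395
slide [0.312, 0.139, -0.001] turn [-0.013, -0.006, -0.183] rows 8.2 | pos [ 0.582 -0.067  0.299] yaw -78.5 j7 -55 gap 0.0395 t 17.9
```

View pics/t2c.png

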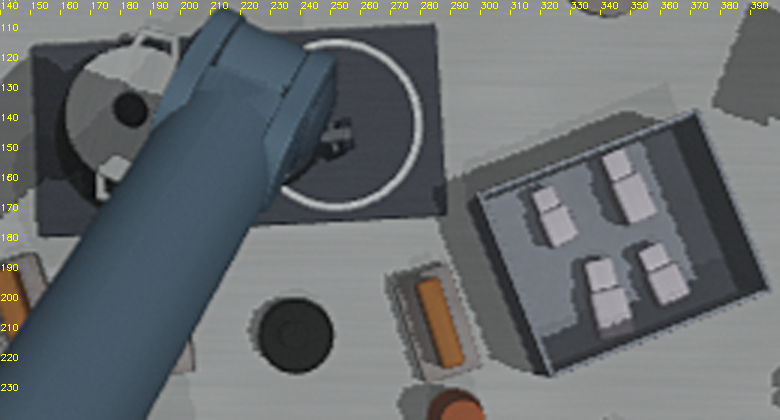

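```bash
python3 -m pendant '[{"slide":[0.312,0.139,0],"turn":[-0.013,-0.006,-0.183]},{"slide":[0.312,0.139,0],"turn":[-0.013,-0.006,-0.183]},{"slide":[0.312,0.139,0],"turn":[-0.013,-0.006,-0.183]},{"slide":[0.312,0.139,0],"turn":[-0.013,-0.006,-0.183]},{"slide":[0.312,0.139,0],"turn":[-0.013,-0.006,-0.183]},{"slide":[0.312,0.139,0],"turn":[-0.013,-0.006,-0.183]},{"slide":[0.312,0.139,0],"turn":[-0.013,-0.006,-0.183]},{"slide":[0.312,0.139,0],"turn":[-0.013,-0.006,-0.183]},{"slide":[0.312,0.139,0],"turn":[-0.013,-0.006,-0.183]},{"slide":[0.312,0.139,0],"turn":[-0.013,-0.006,-0.183]},{"slide":[0.312,0.139,0],"turn":[-0.013,-0.006,-0.183]},{"slide":[0.312,0.139,0.04],"turn":[-0.013,-0.006,-0.183]},{"slide":[0.312,0.139,0.07],"turn":[-0.013,-0.006,-0.183]},{"slide":[0.312,0.139,0.07],"turn":[-0.013,-0.006,-0.183]}]' && python3 -m pendant '[{"slide":[0,0,0],"turn":[0,0,0]},{"slide":[0,0,0],"turn":[0,0,0]},{"slide":[0,0,0],"turn":[0,0,0]},{"slide":[0,0,-0.04],"turn":[0,0,0]},{"slide":[0,0,-0.08],"turn":[0,0,0]},{"slide":[0,0,-0.08],"turn":[0,0,0]}]' 65
python3 -c "
from h import *
im,c=snap('top','t3'); crop(im,140,100,400,240,'t3c',3)
goto([.636,.073,.30],-85)"
```

```text
time_s: 19.12
position: [0.5063, -0.3942, 0.2186]
ee_rot: [[0.379, -0.925, -0.016], [-0.925, -0.379, 0.011], [-0.017, 0.011, -1.0]]
ft_force: [-1.2, 2.8, -3.1]
finger_gap: 0.0397
time_s: 19.62
position: [0.5103, -0.3991, 0.3097]
ee_rot: [[0.378, -0.926, -0.001], [-0.926, -0.378, 0.0], [-0.0, 0.0, -1.0]]
ft_force: [1.3, -1.5, 0.9]
finger_gap: 0.0554
slide [-0.388, -0.295, 0.008] turn [0.003, 0.003, 0.301] rows 11.7 | pos [ 0.51  -0.398  0.307] yaw -67.8 j7 -13 gap 0.0555 t 19.67
```

View pics/t3c.png

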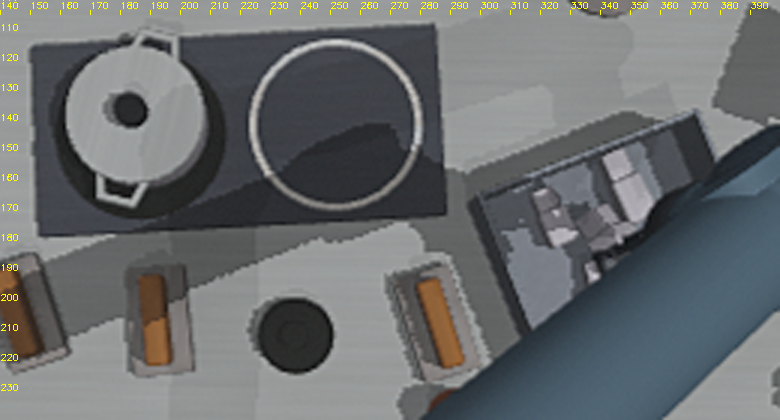

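```bash
python3 -m pendant '[{"slide":[-0.388,-0.295,-0.01],"turn":[0.003,0.003,0.301]},{"slide":[-0.388,-0.295,-0.01],"turn":[0.003,0.003,0.301]},{"slide":[-0.388,-0.295,-0.01],"turn":[0.003,0.003,0.301]},{"slide":[-0.388,-0.295,-0.01],"turn":[0.003,0.003,0.301]},{"slide":[-0.388,-0.295,-0.01],"turn":[0.003,0.003,0.301]},{"slide":[-0.388,-0.295,-0.01],"turn":[0.003,0.003,0.301]},{"slide":[-0.388,-0.295,-0.01],"turn":[0.003,0.003,0.301]},{"slide":[-0.388,-0.295,-0.01],"turn":[0.003,0.003,0.301]},{"slide":[-0.388,-0.295,-0.01],"turn":[0.003,0.003,0.301]},{"slide":[-0.388,-0.295,-0.01],"turn":[0.003,0.003,0.301]},{"slide":[-0.388,-0.295,-0.01],"turn":[0.003,0.003,0.301]},{"slide":[-0.388,-0.295,-0.01],"turn":[0.003,0.003,0.301]},{"slide":[-0.388,-0.295,-0.01],"turn":[0.003,0.003,0.301]},{"slide":[-0.388,-0.295,-0.01],"turn":[0.003,0.003,0.301]},{"slide":[-0.388,-0.295,-0.01],"turn":[0.003,0.003,0.301]},{"slide":[-0.388,-0.295,-0.01],"turn":[0.003,0.003,0.301]}]' 70
python3 -c "
from h import *
im,c=snap('wrist','w6')
print(px(c,[.636,.073,.104]))
snap('top','t4'); snap('side','s4')
goto([.636,.073,.25],-85)"
```

```text
time_s: 21.0
position: [0.6355, 0.07, 0.3183]
ee_rot: [[0.083, -0.997, 0.001], [-0.997, -0.083, -0.0], [0.001, -0.001, -1.0]]
ft_force: [0.6, 0.6, 0.3]
finger_gap: 0.0597
[249.94158236 223.10183311]
slide [-0.003, -0.001, 0.068] turn [-0.0, 0.0, -0.004] rows 1.6 | pos [0.636 0.07  0.318] yaw -85.2 j7 -73 gap 0.06 t 21.15
```

View pics/w6.png

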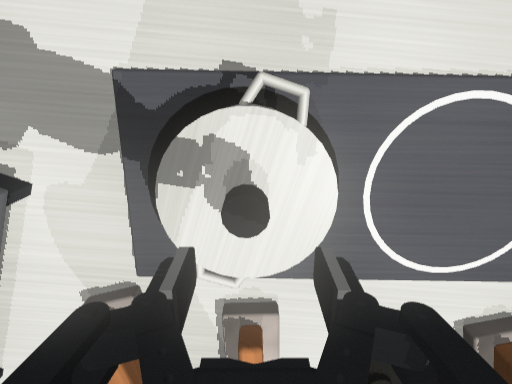

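View pics/t4.png

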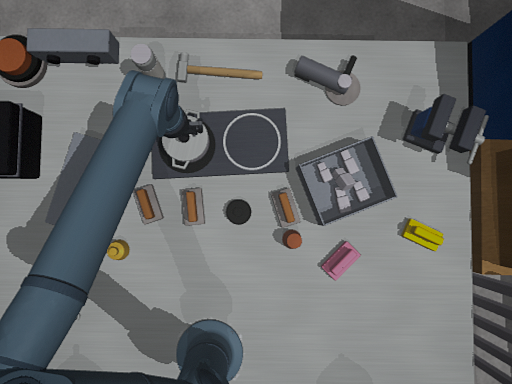

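```bash
python3 -c "
from h import *
c=optics.get_calibration('wrist')
print(w(c,245.5,210.5,.104),c['T'][:3,3])
ct=optics.get_calibration('top'); print(w(ct,183.4,136.7,.104)); cs=optics.get_calibration('side');print(px(cs,[.636,.073,.104]),px(cs,[.643,.077,.104]),px(cs,[.642,-.12,.012]))
im=cv2.imread('pics/s4.png'); crop(im,200,120,330,210,'s4c',5)"
```

```text
[0.64455541 0.07685179 0.104     ] [0.72033857 0.07738717 0.2872124 ]
[0.63544248 0.07313383 0.104     ]
[252.93434666 156.14551348] [253.74695579 155.38041107] [281.50837735 194.32126171]
```

View pics/s4c.png

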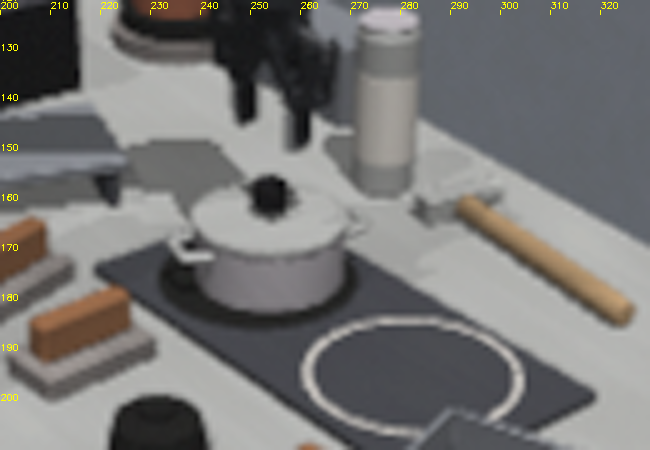

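```bash
python3 -c "
from h import *
goto([.6385,.076,.251],-85)"
python3 -m pendant '[{"slide":[-0.006,-0.002,0],"turn":[0,0,0]},{"slide":[-0.006,-0.002,0.035],"turn":[0,0,0]},{"slide":[-0.006,-0.002,0.065],"turn":[0,0,0]},{"slide":[-0.006,-0.002,0.065],"turn":[0,0,0]},{"slide":[-0.006,-0.002,0.065],"turn":[0,0,0]}]' && python3 -m pendant '[{"slide":[0,0,0],"turn":[0,0,0]},{"slide":[0,0,0],"turn":[0,0,0]},{"slide":[0,0,0],"turn":[0,0,0]},{"slide":[0,0,0],"turn":[0,0,0]},{"slide":[0,0,0],"turn":[0,0,0]},{"slide":[0,0,0],"turn":[0,0,0]}]' 0; python3 -c "
from h import *
goto([.642,-.12,.25],-85)"
```

```text
slide [-0.005, -0.003, 0.067] turn [-0.0, 0.0, -0.004] rows 1.6 | pos [0.636 0.07  0.318] yaw -85.2 j7 -73 gap 0.06 t 21.15
time_s: 21.57
position: [0.6361, 0.0764, 0.2513]
ee_rot: [[0.083, -0.997, -0.004], [-0.997, -0.083, -0.001], [0.0, 0.004, -1.0]]
ft_force: [0.5, -0.1, 0.6]
finger_gap: 0.0594
time_s: 22.07
position: [0.6371, 0.0761, 0.2537]
ee_rot: [[0.083, -0.997, -0.001], [-0.997, -0.083, 0.0], [-0.0, 0.001, -1.0]]
ft_force: [-1.1, 0.1, 6.3]
finger_gap: 0.0304
slide [0.196, 0.011, 0.004] turn [0.001, 0.0, -0.005] rows 4.7 | pos [0.637 0.076 0.254] yaw -85.3 j7 -71 gap 0.0304 t 22.07
```

```bash
python3 -m pendant '[{"slide":[0.01,0.001,0.002],"turn":[0,0,0]},{"slide":[0.03,0.002,0.002],"turn":[0,0,0]},{"slide":[0.05,0.003,0.002],"turn":[0,0,0]},{"slide":[0.07,0.004,0.002],"turn":[0,0,0]},{"slide":[0.09,0.005,0.002],"turn":[0,0,0]},{"slide":[0.11,0.006,0.002],"turn":[0,0,0]},{"slide":[0.13,0.007,0.002],"turn":[0,0,0]},{"slide":[0.15,0.008,0.002],"turn":[0,0,0]},{"slide":[0.165,0.009,0.002],"turn":[0,0,0]},{"slide":[0.18,0.01,0.002],"turn":[0,0,0]},{"slide":[0.19,0.011,0.002],"turn":[0,0,0]},{"slide":[0.196,0.011,0.002],"turn":[0,0,0]},{"slide":[0.196,0.011,0.002],"turn":[0,0,0]},{"slide":[0.196,0.011,0.002],"turn":[0,0,0]},{"slide":[0.196,0.011,0.002],"turn":[0,0,0]}]'; python3 -c "
from h import *
goto([.642,-.12,.25],-85)
im,c=snap('top','t5'); crop(im,145,100,295,190,'t5c',5)
im,c=snap('side','s5'); crop(im,200,120,330,210,'s5c',5)"
```

```text
time_s: 23.32
position: [0.6437, -0.1194, 0.2537]
ee_rot: [[0.083, -0.997, 0.003], [-0.997, -0.083, 0.002], [-0.001, -0.003, -1.0]]
ft_force: [1.1, 2.2, 6.9]
finger_gap: 0.0298
slide [0.0, 0.002, 0.004] turn [-0.003, 0.001, -0.004] rows 0.1 | pos [ 0.644 -0.119  0.254] yaw -85.2 j7 -54 gap 0.0298 t 23.32
```

View pics/s5c.png

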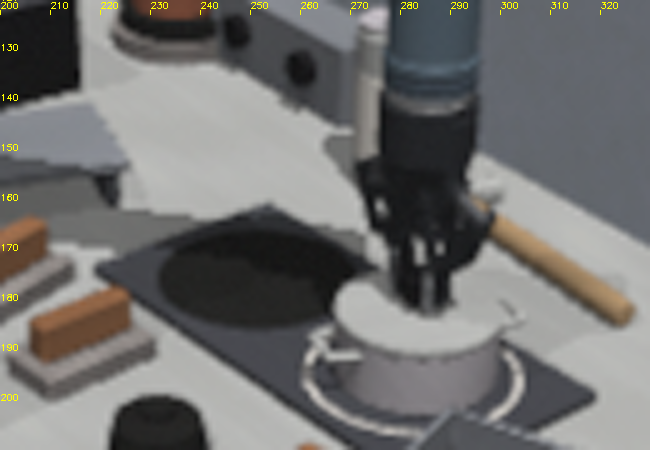

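```bash
python3 -m pendant '[{"slide":[0,0,0],"turn":[0,0,0]},{"slide":[0,0,0],"turn":[0,0,0]},{"slide":[0,0,0],"turn":[0,0,0]},{"slide":[0,0,0],"turn":[0,0,0]},{"slide":[0,0,-0.03],"turn":[0,0,0]},{"slide":[0,0,-0.06],"turn":[0,0,0]}]' 65; python3 -c "
from h import *
goto([.4394,.0528,.30],-85)"
```

```text
time_s: 23.92
position: [0.6421, -0.119, 0.3114]
ee_rot: [[0.083, -0.997, -0.003], [-0.997, -0.083, 0.002], [-0.002, 0.003, -1.0]]
ft_force: [0.9, -0.4, 0.6]
finger_gap: 0.0556
slide [-0.188, 0.188, 0.012] turn [0.003, 0.002, -0.004] rows 6.4 | pos [ 0.642 -0.119  0.311] yaw -85.2 j7 -56 gap 0.0556 t 23.92
```

```bash
python3 -m pendant '[{"slide":[-0.188,0.188,0.03],"turn":[0.003,0.002,-0.004]},{"slide":[-0.188,0.188,0.03],"turn":[0.003,0.002,-0.004]},{"slide":[-0.188,0.188,0.03],"turn":[0.003,0.002,-0.004]},{"slide":[-0.188,0.188,0.03],"turn":[0.003,0.002,-0.004]},{"slide":[-0.188,0.188,0.03],"turn":[0.003,0.002,-0.004]},{"slide":[-0.188,0.188,0.03],"turn":[0.003,0.002,-0.004]},{"slide":[-0.188,0.188,0.03],"turn":[0.003,0.002,-0.004]},{"slide":[-0.188,0.188,0.03],"turn":[0.003,0.002,-0.004]},{"slide":[-0.188,0.188,0.03],"turn":[0.003,0.002,-0.004]}]'; python3 -c "
from h import *
im,c=snap('wrist','w7')
box(c,(.4394,.0528),np.radians(5.1),.09,.024,.022,.058,im,k=1); cv2.imwrite('pics/w7.png',im)
im,c=snap('top','t6'); crop(im,40,100,300,240,'t6c',3)
goto([.4394,.0528,.203],-84.9)"
```

```text
time_s: 24.67
position: [0.4382, 0.0534, 0.282]
ee_rot: [[0.089, -0.996, -0.001], [-0.996, -0.089, 0.001], [-0.001, 0.001, -1.0]]
ft_force: [0.8, -0.0, 0.4]
finger_gap: 0.0553
slide [-0.001, 0.001, 0.08] turn [-0.002, -0.001, -0.003] rows 1.9 | pos [0.44  0.052 0.283] yaw -85.1 j7 -82 gap 0.0556 t 24.77
```

View pics/w7.png

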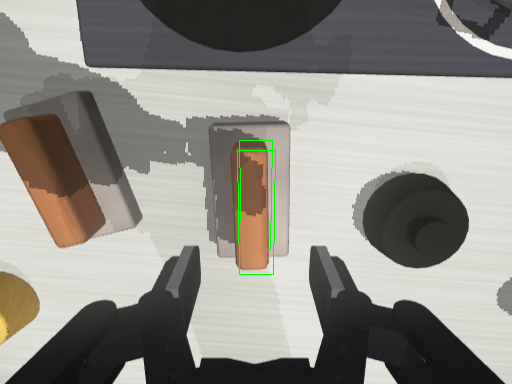

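View pics/t6c.png

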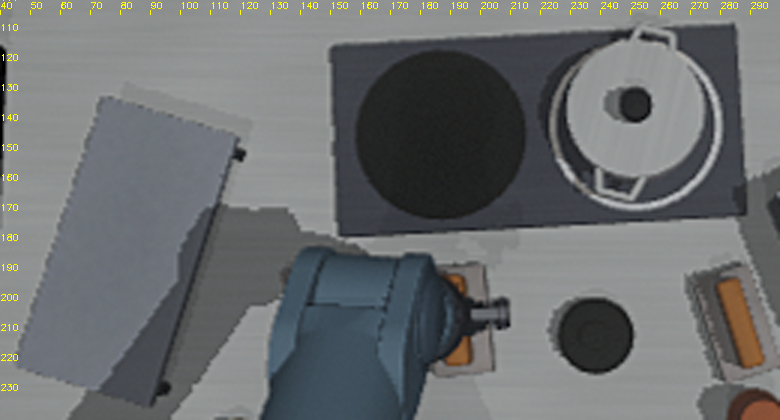

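```bash
python3 -c "
from h import *
c=optics.get_calibration('top'); print('pot',w(c,251.7,134.3,.092),'ring',w(c,(222.7+280.5)/2,(113+169.5)/2,.012))
goto([.441,.0545,.203],-84.5)"
python3 -m pendant '[{"slide":[-0.002,0,0.04],"turn":[0,0,0]},{"slide":[-0.002,0,0.079],"turn":[0,0,0]},{"slide":[-0.002,0,0.079],"turn":[0,0,0]},{"slide":[-0.002,0,0.079],"turn":[0,0,0]}]' && python3 -m pendant '[{"slide":[0,0,0],"turn":[0,0,0]},{"slide":[0,0,0],"turn":[0,0,0]},{"slide":[0,0,0],"turn":[0,0,0]},{"slide":[0,0,0],"turn":[0,0,0]},{"slide":[0,0,0],"turn":[0,0,0]},{"slide":[0,0,0],"turn":[0,0,0]},{"slide":[0,0,0],"turn":[0,0,0]}]' 0; python3 -m pendant '[{"slide":[0,0,-0.04],"turn":[0,0,0]},{"slide":[0,0,-0.08],"turn":[0,0,0]},{"slide":[0,0,-0.11],"turn":[0,0,0]},{"slide":[0,0,-0.11],"turn":[0,0,0]}]'; python3 -c "
from h import *
goto([.576,.357,.31],-16.3)"
```

```text
pot [ 0.64725609 -0.12011756  0.092     ] ring [ 0.64240077 -0.12034347  0.012     ]
slide [-0.002, -0.001, 0.08] turn [-0.002, -0.001, -0.01] rows 1.9 | pos [0.44  0.052 0.283] yaw -85.1 j7 -82 gap 0.0556 t 24.77
time_s: 25.1
position: [0.44, 0.052, 0.2025]
ee_rot: [[0.082, -0.997, -0.002], [-0.997, -0.082, -0.005], [0.005, 0.003, -1.0]]
ft_force: [0.9, -0.5, 0.0]
finger_gap: 0.0555
time_s: 25.68
position: [0.4419, 0.0524, 0.205]
ee_rot: [[0.082, -0.997, 0.003], [-0.997, -0.082, -0.002], [0.002, -0.003, -1.0]]
ft_force: [-0.8, 0.1, 7.6]
finger_gap: 0.023
time_s: 26.02
position: [0.4444, 0.052, 0.3204]
ee_rot: [[0.082, -0.997, 0.014], [-0.997, -0.081, 0.006], [-0.005, -0.015, -1.0]]
ft_force: [2.5, 0.2, -3.2]
finger_gap: 0.0225
slide [-0.293, -0.156, 0.014] turn [-0.016, -0.005, -1.205] rows 9.6 | pos [0.444 0.052 0.32 ] yaw -85.3 j7 -87 gap 0.0225 t 26.02
```

```bash
python3 -m pendant '[{"slide":[-0.293,-0.156,0.01],"turn":[-0.016,-0.005,-1.205]},{"slide":[-0.293,-0.156,0.01],"turn":[-0.016,-0.005,-1.205]},{"slide":[-0.293,-0.156,0.01],"turn":[-0.016,-0.005,-1.205]},{"slide":[-0.293,-0.156,0.01],"turn":[-0.016,-0.005,-1.205]},{"slide":[-0.293,-0.156,0.01],"turn":[-0.016,-0.005,-1.205]},{"slide":[-0.293,-0.156,0.01],"turn":[-0.016,-0.005,-1.205]},{"slide":[-0.293,-0.156,0.01],"turn":[-0.016,-0.005,-1.205]},{"slide":[-0.293,-0.156,0.01],"turn":[-0.016,-0.005,-1.205]},{"slide":[-0.293,-0.156,0.01],"turn":[-0.016,-0.005,-1.205]},{"slide":[-0.293,-0.156,0.01],"turn":[-0.016,-0.005,-1.205]},{"slide":[-0.293,-0.156,0.01],"turn":[-0.016,-0.005,-1.205]},{"slide":[-0.293,-0.156,0.01],"turn":[-0.016,-0.005,-1.205]},{"slide":[-0.293,-0.156,0.01],"turn":[-0.016,-0.005,-1.205]},{"slide":[-0.293,-0.156,0.01],"turn":[-0.016,-0.005,-1.205]},{"slide":[-0.293,-0.156,0.01],"turn":[-0.016,-0.005,-1.205]}]'; python3 -c "
from h import *
im,c=snap('wrist','w8')
goto([.576,.357,.257],-16.3)"
```

```text
time_s: 27.27
position: [0.576, 0.3562, 0.314]
ee_rot: [[0.959, -0.282, -0.0], [-0.282, -0.959, -0.0], [-0.0, 0.0, -1.0]]
ft_force: [0.5, -0.7, -4.8]
finger_gap: 0.0231
slide [-0.0, -0.001, 0.057] turn [0.0, 0.0, -0.001] rows 1.4 | pos [0.576 0.356 0.314] yaw -16.4 j7 -37 gap 0.023 t 27.32
```

View pics/w8.png

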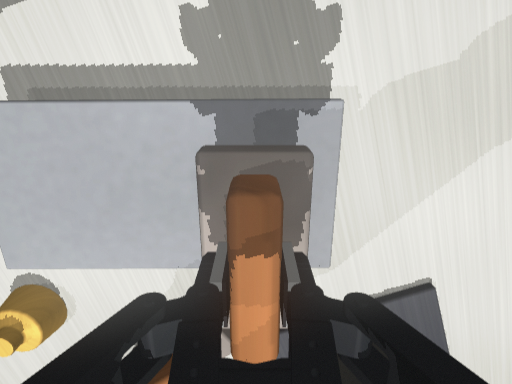

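```bash
python3 -c "
from h import *
c=optics.get_calibration('wrist')
a=np.array([.282,.9594]);u=np.array([.9594,-.282]);o=np.array([.5039,.3783])
for p in ((150,99.5),(310,99.5),(50,268),(190,268),(342,100),(331,267)):
  P=w(c,*p,.05)[:2]; print(p,P.round(4),'depth',((P-o)@a).round(4),'width',((P-o)@u).round(4))
ct=optics.get_calibration('top')
for p in ((74,132.4),(119.6,145.6),(90,235.4),(45.6,220.6)):
  P=w(ct,*p,.05)[:2]; print(p,P.round(4),'depth',((P-o)@a).round(4),'width',((P-o)@u).round(4))
"
```

```text
(150, 99.5) [0.5252 0.4489] depth 0.0737 width 0.0005
(310, 99.5) [0.635  0.4166] depth 0.0737 width 0.115
(50, 268) [0.3885 0.3439] depth -0.0655 width -0.1011
(190, 268) [0.5043 0.3099] depth -0.0655 width 0.0197
(342, 100) [0.6568 0.4098] depth 0.0733 width 0.1379
(331, 267) [0.621  0.2767] depth -0.0645 width 0.141
(74, 132.4) [0.6551 0.4088] depth 0.0719 width 0.1365
(119.6, 145.6) [0.6172 0.272 ] depth -0.07 width 0.1387
(90, 235.4) [0.3507 0.3504] depth -0.07 width -0.1391
(45.6, 220.6) [0.3924 0.4821] depth 0.0682 width -0.1362
```

```bash
python3 -m pendant '[{"slide":[0,-0.003,0.02],"turn":[0,0,0]},{"slide":[0,-0.003,0.04],"turn":[0,0,0]},{"slide":[0,-0.003,0.052],"turn":[0,0,0]},{"slide":[0,-0.003,0.056],"turn":[0,0,0]},{"slide":[0,-0.003,0.058],"turn":[0,0,0]},{"slide":[0,-0.003,0.058],"turn":[0,0,0]},{"slide":[0,-0.003,0.058],"turn":[0,0,0]}]'; python3 -m pendant '[{"slide":[0,0,0],"turn":[0,0,0]},{"slide":[0,0,0],"turn":[0,0,0]},{"slide":[0,0,0],"turn":[0,0,0]},{"slide":[0,0,0],"turn":[0,0,0]},{"slide":[0,0,-0.03],"turn":[0,0,0]},{"slide":[0,0,-0.07],"turn":[0,0,0]},{"slide":[0,0,-0.07],"turn":[0,0,0]}]' 60;  python3 -c "
from h import *
goto([.446,.189,.29],-68.6)"
```

```text
time_s: 27.9
position: [0.5775, 0.3593, 0.2571]
ee_rot: [[0.959, -0.282, 0.002], [-0.282, -0.959, 0.001], [0.001, -0.001, -1.0]]
ft_force: [0.8, -0.1, -3.7]
finger_gap: 0.023
time_s: 28.48
position: [0.5807, 0.3602, 0.3362]
ee_rot: [[0.959, -0.282, 0.014], [-0.282, -0.959, 0.009], [0.011, -0.013, -1.0]]
ft_force: [2.0, 1.0, 1.6]
finger_gap: 0.0513
slide [-0.081, 0.203, 0.043] turn [-0.017, -0.004, 0.911] rows 7.3 | pos [0.581 0.36  0.336] yaw -16.4 j7 -37 gap 0.0513 t 28.48
```

```bash
python3 -m pendant '[{"slide":[-0.081,0.203,0],"turn":[-0.017,-0.004,0.911]},{"slide":[-0.081,0.203,0],"turn":[-0.017,-0.004,0.911]},{"slide":[-0.081,0.203,0.01],"turn":[-0.017,-0.004,0.911]},{"slide":[-0.081,0.203,0.043],"turn":[-0.017,-0.004,0.911]},{"slide":[-0.081,0.203,0.043],"turn":[-0.017,-0.004,0.911]},{"slide":[-0.081,0.203,0.043],"turn":[-0.017,-0.004,0.911]},{"slide":[-0.081,0.203,0.043],"turn":[-0.017,-0.004,0.911]},{"slide":[-0.081,0.203,0.043],"turn":[-0.017,-0.004,0.911]},{"slide":[-0.081,0.203,0.043],"turn":[-0.017,-0.004,0.911]},{"slide":[-0.081,0.203,0.043],"turn":[-0.017,-0.004,0.911]},{"slide":[-0.081,0.203,0.043],"turn":[-0.017,-0.004,0.911]},{"slide":[-0.081,0.203,0.043],"turn":[-0.017,-0.004,0.911]}]'; python3 -c "
from h import *
im,c=snap('wrist','w9')
box(c,(.446,.189),np.radians(21.4),.09,.024,.022,.058,im,k=1); cv2.imwrite('pics/w9.png',im)
goto([.446,.189,.203],-68.6)"
```

```text
time_s: 29.48
position: [0.4467, 0.189, 0.2899]
ee_rot: [[0.366, -0.931, 0.001], [-0.931, -0.366, 0.0], [0.0, -0.001, -1.0]]
ft_force: [0.1, -0.0, -0.2]
finger_gap: 0.051
slide [-0.0, 0.001, 0.087] turn [-0.001, -0.0, 0.001] rows 2.1 | pos [0.447 0.189 0.29 ] yaw -68.5 j7 -80 gap 0.0507 t 29.53
```

View pics/w9.png

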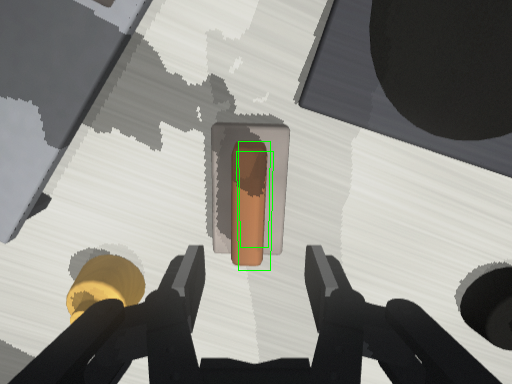

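```bash
python3 -m pendant '[{"slide":[-0.001,0,0.04],"turn":[0,0,0]},{"slide":[-0.001,0,0.08],"turn":[0,0,0]},{"slide":[-0.001,0,0.086],"turn":[0,0,0]},{"slide":[-0.001,0,0.086],"turn":[0,0,0]}]' && python3 -m pendant '[{"slide":[0,0,0],"turn":[0,0,0]},{"slide":[0,0,0],"turn":[0,0,0]},{"slide":[0,0,0],"turn":[0,0,0]},{"slide":[0,0,0],"turn":[0,0,0]},{"slide":[0,0,0],"turn":[0,0,0]},{"slide":[0,0,0],"turn":[0,0,0]},{"slide":[0,0,0],"turn":[0,0,0]}]' 0; python3 -m pendant '[{"slide":[0,0,-0.04],"turn":[0,0,0]},{"slide":[0,0,-0.08],"turn":[0,0,0]},{"slide":[0,0,-0.12],"turn":[0,0,0]},{"slide":[0,0,-0.12],"turn":[0,0,0]}]'; python3 -c "
from h import *
goto([.5045,.380,.32],-16.3)"
```

```text
time_s: 29.87
position: [0.4449, 0.1891, 0.2016]
ee_rot: [[0.366, -0.931, -0.005], [-0.931, -0.366, -0.004], [0.002, 0.006, -1.0]]
ft_force: [1.0, -0.5, -0.3]
finger_gap: 0.0512
time_s: 30.45
position: [0.4459, 0.1897, 0.2035]
ee_rot: [[0.366, -0.931, -0.003], [-0.931, -0.366, -0.001], [0.0, 0.003, -1.0]]
ft_force: [-2.1, -0.2, 7.6]
finger_gap: 0.0227
time_s: 30.78
position: [0.4499, 0.19, 0.3305]
ee_rot: [[0.365, -0.931, 0.009], [-0.931, -0.365, 0.008], [-0.004, -0.012, -1.0]]
ft_force: [2.6, 0.6, -2.9]
finger_gap: 0.0228
slide [-0.157, -0.12, 0.013] turn [-0.013, -0.002, -0.913] rows 7.3 | pos [0.45  0.19  0.331] yaw -68.6 j7 -83 gap 0.0228 t 30.78
```

```bash
python3 -m pendant '[{"slide":[-0.157,-0.12,0.003],"turn":[-0.013,-0.002,-0.913]},{"slide":[-0.157,-0.12,0.003],"turn":[-0.013,-0.002,-0.913]},{"slide":[-0.157,-0.12,0.003],"turn":[-0.013,-0.002,-0.913]},{"slide":[-0.157,-0.12,0.003],"turn":[-0.013,-0.002,-0.913]},{"slide":[-0.157,-0.12,0.003],"turn":[-0.013,-0.002,-0.913]},{"slide":[-0.157,-0.12,0.003],"turn":[-0.013,-0.002,-0.913]},{"slide":[-0.157,-0.12,0.003],"turn":[-0.013,-0.002,-0.913]},{"slide":[-0.157,-0.12,0.003],"turn":[-0.013,-0.002,-0.913]},{"slide":[-0.157,-0.12,0.003],"turn":[-0.013,-0.002,-0.913]},{"slide":[-0.157,-0.12,0.003],"turn":[-0.013,-0.002,-0.913]},{"slide":[-0.157,-0.12,0.003],"turn":[-0.013,-0.002,-0.913]},{"slide":[-0.157,-0.12,0.003],"turn":[-0.013,-0.002,-0.913]}]'; python3 -c "
from h import *
im,c=snap('wrist','w10')
goto([.5045,.380,.2555],-16.3)"
```

```text
time_s: 31.78
position: [0.5042, 0.3796, 0.3292]
ee_rot: [[0.96, -0.281, -0.001], [-0.281, -0.96, -0.0], [-0.001, 0.0, -1.0]]
ft_force: [-0.5, -0.0, -4.5]
finger_gap: 0.023
slide [0.0, -0.0, 0.074] turn [0.0, 0.001, -0.001] rows 1.8 | pos [0.504 0.38  0.329] yaw -16.3 j7 -43 gap 0.0229 t 31.83
```

View pics/w10.png

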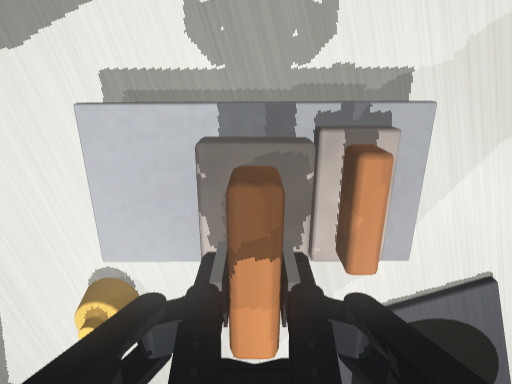

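```bash
python3 -m pendant '[{"slide":[0,0,0.03],"turn":[0,0,0]},{"slide":[0,0,0.05],"turn":[0,0,0]},{"slide":[0,0,0.065],"turn":[0,0,0]},{"slide":[0,0,0.072],"turn":[0,0,0]},{"slide":[0,0,0.074],"turn":[0,0,0]},{"slide":[0,0,0.074],"turn":[0,0,0]},{"slide":[0,0,0.074],"turn":[0,0,0]}]'; python3 -m pendant '[{"slide":[0,0,0],"turn":[0,0,0]},{"slide":[0,0,0],"turn":[0,0,0]},{"slide":[0,0,0],"turn":[0,0,0]},{"slide":[0,0,0],"turn":[0,0,0]},{"slide":[0,0,-0.03],"turn":[0,0,0]},{"slide":[0,0,-0.07],"turn":[0,0,0]},{"slide":[0,0,-0.07],"turn":[0,0,0]}]' 60;  python3 -c "
from h import *
goto([.4405,-.226,.29],-74.6)"
```

```text
time_s: 32.42
position: [0.5049, 0.3801, 0.2565]
ee_rot: [[0.96, -0.281, 0.001], [-0.281, -0.96, 0.001], [0.001, -0.002, -1.0]]
ft_force: [0.3, 0.4, -3.7]
finger_gap: 0.023
time_s: 33.0
position: [0.5082, 0.3812, 0.3348]
ee_rot: [[0.959, -0.282, 0.012], [-0.282, -0.959, 0.011], [0.009, -0.014, -1.0]]
ft_force: [2.1, 0.7, 2.0]
finger_gap: 0.0515
slide [0.106, 0.602, 0.037] turn [-0.017, -0.001, 1.016] rows 14.7 | pos [0.508 0.381 0.335] yaw -16.4 j7 -43 gap 0.0515 t 33.0
```

```bash
python3 -m pendant '[{"slide":[0.106,0.602,0.037],"turn":[-0.017,-0.001,1.016]},{"slide":[0.106,0.602,0.037],"turn":[-0.017,-0.001,1.016]},{"slide":[0.106,0.602,0.037],"turn":[-0.017,-0.001,1.016]},{"slide":[0.106,0.602,0.037],"turn":[-0.017,-0.001,1.016]},{"slide":[0.106,0.602,0.037],"turn":[-0.017,-0.001,1.016]},{"slide":[0.106,0.602,0.037],"turn":[-0.017,-0.001,1.016]},{"slide":[0.106,0.602,0.037],"turn":[-0.017,-0.001,1.016]},{"slide":[0.106,0.602,0.037],"turn":[-0.017,-0.001,1.016]},{"slide":[0.106,0.602,0.037],"turn":[-0.017,-0.001,1.016]},{"slide":[0.106,0.602,0.037],"turn":[-0.017,-0.001,1.016]},{"slide":[0.106,0.602,0.037],"turn":[-0.017,-0.001,1.016]},{"slide":[0.106,0.602,0.037],"turn":[-0.017,-0.001,1.016]},{"slide":[0.106,0.602,0.037],"turn":[-0.017,-0.001,1.016]},{"slide":[0.106,0.602,0.037],"turn":[-0.017,-0.001,1.016]},{"slide":[0.106,0.602,0.037],"turn":[-0.017,-0.001,1.016]},{"slide":[0.106,0.602,0.037],"turn":[-0.017,-0.001,1.016]},{"slide":[0.106,0.602,0.037],"turn":[-0.017,-0.001,1.016]},{"slide":[0.106,0.602,0.037],"turn":[-0.017,-0.001,1.016]},{"slide":[0.106,0.602,0.037],"turn":[-0.017,-0.001,1.016]}]'; python3 -c "
from h import *
im,c=snap('wrist','w11')
box(c,(.4405,-.226),np.radians(15.4),.09,.024,.022,.058,im,k=1); cv2.imwrite('pics/w11.png',im)
goto([.4405,-.226,.203],-74.6)"
```

```text
time_s: 34.58
position: [0.4413, -0.2244, 0.2904]
ee_rot: [[0.268, -0.963, 0.001], [-0.963, -0.268, 0.001], [-0.001, -0.001, -1.0]]
ft_force: [-0.8, 0.3, -0.4]
finger_gap: 0.0511
slide [0.002, 0.001, 0.087] turn [-0.001, 0.001, 0.003] rows 2.1 | pos [ 0.441 -0.224  0.29 ] yaw -74.4 j7 -31 gap 0.0515 t 34.63
```

View pics/w11.png

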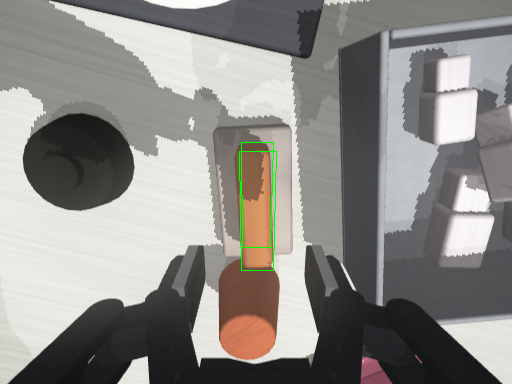

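```bash
python3 -m pendant '[{"slide":[0,0,0.04],"turn":[0,0,0]},{"slide":[0.001,0,0.08],"turn":[0,0,0]},{"slide":[0.001,0,0.086],"turn":[0,0,0]},{"slide":[0.001,0,0.086],"turn":[0,0,0]}]' && python3 -m pendant '[{"slide":[0,0,0],"turn":[0,0,0]},{"slide":[0,0,0],"turn":[0,0,0]},{"slide":[0,0,0],"turn":[0,0,0]},{"slide":[0,0,0],"turn":[0,0,0]},{"slide":[0,0,0],"turn":[0,0,0]},{"slide":[0,0,0],"turn":[0,0,0]},{"slide":[0,0,0],"turn":[0,0,0]}]' 0; python3 -m pendant '[{"slide":[0,0,-0.04],"turn":[0,0,0]},{"slide":[0,0,-0.08],"turn":[0,0,0]},{"slide":[0,0,-0.13],"turn":[0,0,0]},{"slide":[0,0,-0.13],"turn":[0,0,0]}]'; python3 -c "
from h import *
goto([.4325,.401,.33],-16.3)"
```

```text
time_s: 34.97
position: [0.4406, -0.223, 0.2023]
ee_rot: [[0.271, -0.963, -0.006], [-0.963, -0.271, 0.003], [-0.005, 0.005, -1.0]]
ft_force: [-1.0, 0.6, -0.3]
finger_gap: 0.0511
time_s: 35.55
position: [0.4417, -0.2236, 0.2042]
ee_rot: [[0.271, -0.963, -0.003], [-0.963, -0.271, 0.003], [-0.004, 0.002, -1.0]]
ft_force: [-1.1, 0.9, 7.7]
finger_gap: 0.0228
time_s: 35.88
position: [0.4436, -0.2261, 0.3397]
ee_rot: [[0.27, -0.963, 0.008], [-0.963, -0.27, 0.001], [0.001, -0.008, -1.0]]
ft_force: [2.0, -1.4, -2.7]
finger_gap: 0.0228
slide [-0.607, -0.158, 0.01] turn [-0.007, -0.005, -1.013] rows 15.0 | pos [ 0.444 -0.226  0.34 ] yaw -74.4 j7 -35 gap 0.0228 t 35.88
```

```bash
python3 -m pendant '[{"slide":[-0.607,-0.158,0.005],"turn":[-0.007,-0.005,-1.013]},{"slide":[-0.607,-0.158,0.005],"turn":[-0.007,-0.005,-1.013]},{"slide":[-0.607,-0.158,0.005],"turn":[-0.007,-0.005,-1.013]},{"slide":[-0.607,-0.158,0.005],"turn":[-0.007,-0.005,-1.013]},{"slide":[-0.607,-0.158,0.005],"turn":[-0.007,-0.005,-1.013]},{"slide":[-0.607,-0.158,0.005],"turn":[-0.007,-0.005,-1.013]},{"slide":[-0.607,-0.158,0.005],"turn":[-0.007,-0.005,-1.013]},{"slide":[-0.607,-0.158,0.005],"turn":[-0.007,-0.005,-1.013]},{"slide":[-0.607,-0.158,0.005],"turn":[-0.007,-0.005,-1.013]},{"slide":[-0.607,-0.158,0.005],"turn":[-0.007,-0.005,-1.013]},{"slide":[-0.607,-0.158,0.005],"turn":[-0.007,-0.005,-1.013]},{"slide":[-0.607,-0.158,0.005],"turn":[-0.007,-0.005,-1.013]},{"slide":[-0.607,-0.158,0.005],"turn":[-0.007,-0.005,-1.013]},{"slide":[-0.607,-0.158,0.005],"turn":[-0.007,-0.005,-1.013]},{"slide":[-0.607,-0.158,0.005],"turn":[-0.007,-0.005,-1.013]},{"slide":[-0.607,-0.158,0.005],"turn":[-0.007,-0.005,-1.013]},{"slide":[-0.607,-0.158,0.005],"turn":[-0.007,-0.005,-1.013]},{"slide":[-0.607,-0.158,0.005],"turn":[-0.007,-0.005,-1.013]},{"slide":[-0.607,-0.158,0.005],"turn":[-0.007,-0.005,-1.013]}]'; python3 -c "
from h import *
im,c=snap('wrist','w12')
goto([.4325,.401,.256],-16.3)"
```

```text
time_s: 37.47
position: [0.4322, 0.3987, 0.3344]
ee_rot: [[0.959, -0.283, -0.002], [-0.283, -0.959, -0.003], [-0.001, 0.003, -1.0]]
ft_force: [-0.6, 0.1, -4.4]
finger_gap: 0.0231
slide [-0.001, -0.003, 0.079] turn [0.002, 0.001, -0.004] rows 1.9 | pos [0.432 0.399 0.335] yaw -16.5 j7 -51 gap 0.0233 t 37.52
```

View pics/w12.png

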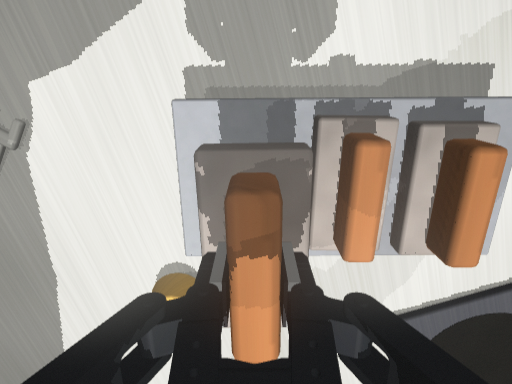

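```bash
python3 -m pendant '[{"slide":[-0.001,-0.002,0.03],"turn":[0,0,0]},{"slide":[-0.001,-0.002,0.055],"turn":[0,0,0]},{"slide":[-0.001,-0.002,0.07],"turn":[0,0,0]},{"slide":[-0.001,-0.002,0.076],"turn":[0,0,0]},{"slide":[-0.001,-0.002,0.079],"turn":[0,0,0]},{"slide":[-0.001,-0.002,0.079],"turn":[0,0,0]},{"slide":[-0.001,-0.002,0.079],"turn":[0,0,0]}]'; python3 -m pendant '[{"slide":[0,0,0],"turn":[0,0,0]},{"slide":[0,0,0],"turn":[0,0,0]},{"slide":[0,0,0],"turn":[0,0,0]},{"slide":[0,0,0],"turn":[0,0,0]},{"slide":[0,0,-0.03],"turn":[0,0,0]},{"slide":[0,0,-0.07],"turn":[0,0,0]},{"slide":[0,0,-0.1],"turn":[0,0,0]},{"slide":[0,0.15,-0.1],"turn":[0,0,0]},{"slide":[0,0.15,-0.1],"turn":[0,0,0]},{"slide":[0,0.15,-0.1],"turn":[0,0,0]},{"slide":[0,0.15,-0.1],"turn":[0,0,0]},{"slide":[0.15,0.15,-0.1],"turn":[0,0,0]},{"slide":[0.15,0.15,-0.1],"turn":[0,0,0]},{"slide":[0.15,0.15,-0.1],"turn":[0,0,0]}]' 60;  python3 -c "
from h import *
im,c=snap('top','t9');crop(im,30,100,210,240,'t9c',4); im,c=snap('wrist','w13'); snap('side','s9')"
```

```text
time_s: 38.1
position: [0.4328, 0.4005, 0.257]
ee_rot: [[0.958, -0.285, -0.0], [-0.285, -0.958, -0.0], [0.0, 0.0, -1.0]]
ft_force: [0.5, 1.6, -4.2]
finger_gap: 0.0228
time_s: 39.27
position: [0.51, 0.2203, 0.3578]
ee_rot: [[0.959, -0.284, -0.0], [-0.284, -0.959, 0.004], [-0.001, -0.004, -1.0]]
ft_force: [-0.3, 1.2, 0.7]
finger_gap: 0.0513
```

View pics/t9.png

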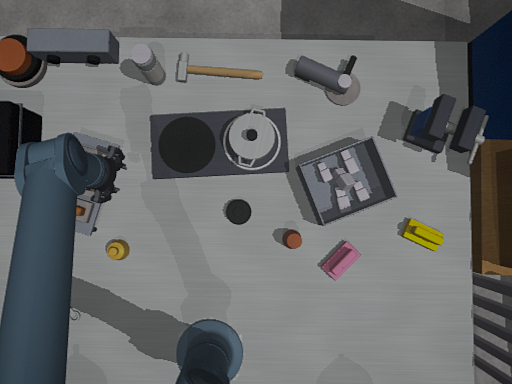

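View pics/w13.png

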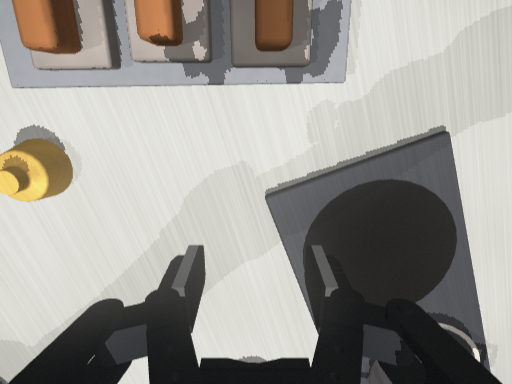

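View pics/s9.png

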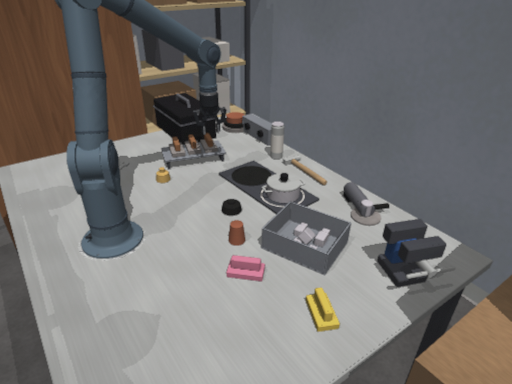

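```bash
python3 -m pendant '[{"slide":[0.1,0.3,-0.05],"turn":[0,0,0]},{"slide":[0.1,0.3,-0.05],"turn":[0,0,0]},{"slide":[0.1,0.3,-0.05],"turn":[0,0,0]},{"slide":[0.1,0.3,-0.05],"turn":[0,0,0]},{"slide":[0.1,0.3,-0.05],"turn":[0,0,0]},{"slide":[0.1,0.3,-0.05],"turn":[0,0,0]},{"slide":[0.1,0.3,-0.05],"turn":[0,0,0]},{"slide":[0.1,0.3,-0.05],"turn":[0,0,0]},{"slide":[0.1,0.3,-0.05],"turn":[0,0,0]},{"slide":[0.1,0.3,-0.05],"turn":[0,0,0]}]';  python3 -c "
from h import *
im,c=snap('top','t10');crop(im,30,110,180,245,'t10c',5)"
```

```text
time_s: 40.25
position: [0.5203, -0.0995, 0.4092]
ee_rot: [[0.955, -0.296, 0.005], [-0.296, -0.955, -0.001], [0.005, -0.0, -1.0]]
ft_force: [-0.1, 1.1, 1.2]
finger_gap: 0.0508
```

View pics/t10c.png

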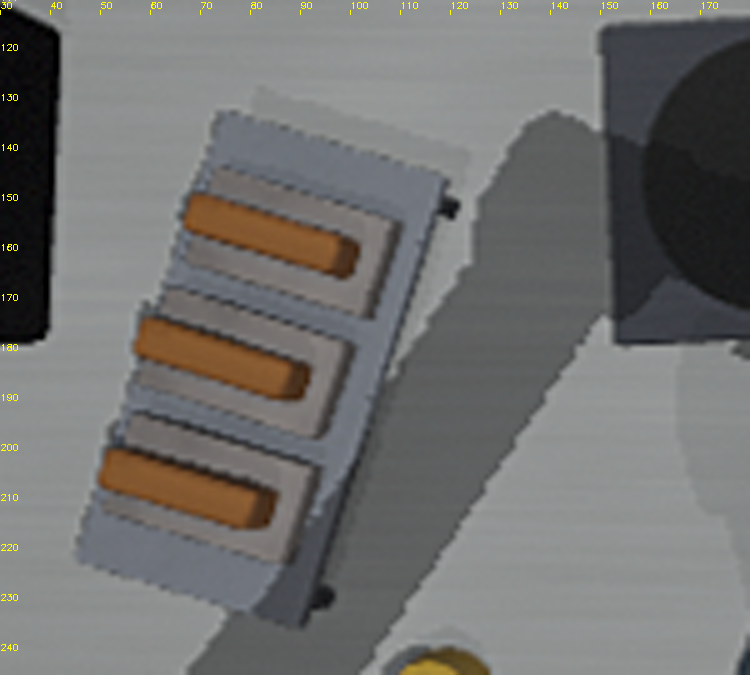

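View pics/t10.png

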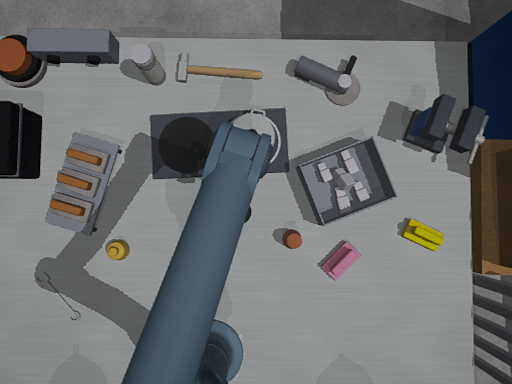

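```bash
python3 -c "
from h import *
c=optics.get_calibration('top')
a=np.array([.282,.9594]);u=np.array([.9594,-.282]);o=np.array([.5039,.3783])
for n,p,q in (('t',(68.6,152.6),(97.4,160.8)),('m',(59,177),(88,186.6)),('b',(52,203.4),(81,212))):
  A=w(c,*p,.108)[:2];B=w(c,*q,.108)[:2];m=(A+B)/2;d=A-B
  print(n,m.round(3),'len',np.linalg.norm(d).round(3),'depth',((m-o)@a).round(4),'width',((m-o)@u).round(4),'ang',np.degrees(np.arctan2(d[1],d[0])).round(1))
"
```

```text
t [0.574 0.353] len 0.085 depth -0.0045 width 0.0748 ang 74.8
m [0.503 0.377] len 0.086 depth -0.0015 width -0.0 ang 72.4
b [0.431 0.394] len 0.085 depth -0.006 width -0.0744 ang 74.3
```

```bash
python3 -m pendant '[{"slide":[-0.1,-0.22,0],"turn":[0,0,0]},{"slide":[-0.1,-0.22,0],"turn":[0,0,0]},{"slide":[-0.1,-0.22,0],"turn":[0,0,0]},{"slide":[-0.1,-0.22,0],"turn":[0,0,0]},{"slide":[-0.1,-0.22,0],"turn":[0,0,0]},{"slide":[-0.1,-0.22,0],"turn":[0,0,0]},{"slide":[-0.1,-0.22,0],"turn":[0,0,0]},{"slide":[-0.1,-0.22,0],"turn":[0,0,0]},{"slide":[-0.1,-0.22,0],"turn":[0,0,0]},{"slide":[-0.1,-0.22,0],"turn":[0,0,0]}]';  python3 -c "
from h import *
im,c=snap('top','t11');a=cv2.imread('pics/t11.png')[100:240,40:400]; cv2.imwrite('pics/t11c.png',cv2.resize(a,None,fx=2.2,fy=2.2,interpolation=2))"
```

```text
time_s: 41.13
position: [0.4888, 0.1421, 0.4082]
ee_rot: [[0.956, -0.292, 0.003], [-0.292, -0.956, -0.001], [0.003, -0.0, -1.0]]
ft_force: [0.5, -1.3, 0.4]
finger_gap: 0.0516
```

View pics/t11c.png

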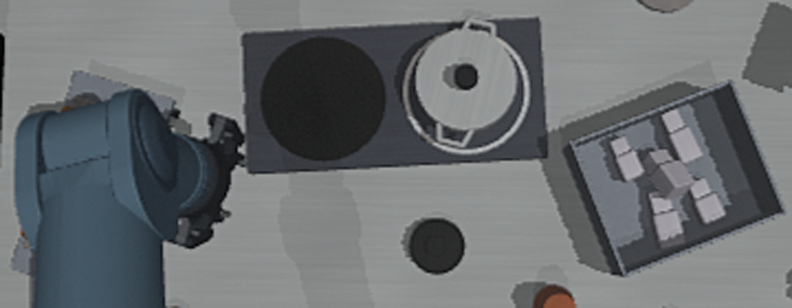

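```bash
python3 -c "
from station import robot
print(robot.sign_off())"
```

```text
the job is handed in; nothing more can be done
None
```

I handed the job in at about 41 s of the 205 s allowed. All three parts were done in order, and no verdict was reported back.

- **Offcuts:** All five went into the scrap bin first. The last top view shows all five lying inside it, with one resting on the others.
- **Pot:** I then gripped it by the lid knob and slid it along the plate into the white ring. The top view put it about 5 mm from the ring centre (limit 22 mm), upright and never seen lifted. A later picture showed it had not moved.
- **Blocks:** All three stand handle up on the shelf in one row. Their centres are about 75 mm apart, leaving gaps of about 15 mm. They measured within 6 mm of mid-depth and within about 1.5° of square.
- **Cup wheel, wire brush and cone stone:** I compared these by eye only, and they look unmoved. The pink and yellow look-alike blocks were left alone.

**Disagreements:** The wrist and top cameras differed by about 4 mm on the shelf's mid-depth and about 9 mm on the knob position. I used values in between, well inside the limits. I saw no knocked objects and no slip of the grip.

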